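# Open the cash box's combination lock and hold it up

### The job

Open the combination lock on the blue cash box: turn its dial right (clockwise) to 7, not past it, then back left to 5, and pull the straight shackle out sideways by its knob as far as it goes. Then take the lock, lift it straight off the hasp and finish while holding it up, still and dial upward, a hand's width (8 to 15 cm) above the box top. Leave everything else on the desk and the lid where it is.

Things in the scene. Friction and masses are not known exactly. Their poses are not given: they have to be found in the camera images.
- cashbox: blue steel cash box fixed to the desk, 240 mm (x) x 300 mm (y) x 90 mm tall, flat top at 90 mm with a flush steel hasp strap; origin at the centre of its underside, x points to its back, where the lid hinges. A folded handle lies on the lid 51 to 89 mm behind the centre, 14 mm tall.
- staple (a point): centre of the hole of the steel staple (eye plate) that stands up out of the box top, 40 mm in front (-x) of the box's centre. The plate is 6 mm thick (box y), 26 mm long (box x), 26 mm high; the hole is 14 mm wide, 16 mm high, its centre 12 mm above the box top.
- lock: combination lock, a flat steel shutter lock, 0.37 to 0.6 kg, lying face up on the box top. Case 84 mm long (x), 64 mm wide (y), 24 mm thick; origin at the centre of its underside, z out of its face, x towards its shackle end (away from the robot). Only the staple in its notch keeps the case from shifting 3 mm or twisting 0.2 rad while the dial is turned.
- notch (a point): middle of the notch at the lock's shackle end: 12 mm wide (lock y), 30 mm deep (x), through the whole thickness; 27 mm from the lock's origin in +x. It straddles the staple with 3 mm play each side. The shackle crosses it along y through the staple's hole and locks it on; with the shackle drawn, the lock lifts straight up.
- case_grip (a point): point inside the case on the dial's axis, half way up the 24 mm thickness, 11 mm from the lock's origin in -x: a good place to grip the case across its 64 mm width (lock y), fingers reaching down beside it, the dial between them.
- dial_grip (a point): on the axis of the lock's black ribbed round dial, 42 mm diameter, standing from 2 to 22 mm above the case's face; this point is 12 mm above the face and 11 mm from the lock's origin in its -x.
- dial_pointer (a point): outer end of the white pointer stroke on the dial's top, 21 mm from its axis; it turns with the dial and points at the number set.
- mark_zero (a point): the long red mark (number 0) on the black ring round the dial, 25 mm from the dial's axis towards the shackle end. The ten marks are the numbers 0 to 9, 36 degrees apart, counted clockwise seen from above; 5, right across from the red one, is a little longer than the other white ones.
- dial (a joint): dial angle in rad, growing clockwise seen from above: number n is 0.628 n. It clicks at each number (0.07 Nm to pass) and stays there; stops just beyond 0 and 9; starts between 3 and 5. Within 0.15 rad of a number is good. 7 sets the first wheel, then 5 the second. If turned past 7 into the next notch, go left to 3 or less and begin again.
- shackle_knob (a point): middle of the ribbed round steel knob of the shackle: 18 mm diameter, 28 mm long along the lock's y, on its +y side, 36 to 64 mm from the lock's centre line when closed, level with the origin's x + 27 mm. Its axis is 12 mm above the box top, so it stands 3 to 21 mm above it. It moves with the shackle.
- shackle (a joint): how far the straight shackle (10 mm round bolt along lock y, 27 mm ahead of the lock's origin) is drawn, m, along the lock's +y: 0 closed, 0.024 against its stop; clear of the staple from 0.018. Friction 2 N, it stays where it is left. Blocked after 1 mm until both numbers are dialled.
- bottle_a: first clear square plastic bottle, 50 x 50 x 143 mm, black cap, white labels, standing on the desk to the left of the cash box; origin at the centre of its foot; leave alone
- bottle_b: second bottle, the same as the first; leave alone
- pen_pot: dark metal pen pot with four pens, 80 mm across, about 145 mm tall, standing on the desk to the right of the cash box; origin at the centre of its foot; leave alone
- label_roll: white roll of labels, 72 mm across and 30 mm tall, lying on the cash box lid at the back left; origin at the centre of its underside; leave alone
- stapler: red and black stapler, 115 x 34 x 46 mm, on the cash box lid at the back right; origin at the centre of its underside; leave alone
- carton: white carton, 85 x 125 x 55 mm, on the desk; origin at the centre of its underside; leave alone
- highlighter: yellow highlighter pen with black cap, 135 x 18 x 13 mm, lying on the desk; origin at the centre of its underside; leave alone
Mind the look-alikes: they are no part of the job. Leave any orange or purple look-alike of the lock alone.

How it is judged (in metres and radians):
On the way, in this order (a step that is already met when the one before it is completed fails the run):
1. the dial is turned clockwise to 7 (value of joint dial between 4.148 and 4.648 rad), for 0.1 s.
2. the dial is turned back to 5 (value of joint dial between 2.892 and 3.392 rad), for 0.1 s.
3. the shackle is drawn fully out, the lock still on the hasp (value of joint shackle above 0.0205 m and height (world z) of lock below 0.11 m), for 0.1 s.
4. the open lock is lifted clear above the staple (height (world z) of lock above 0.13 m and value of joint shackle above 0.018 m), for 0.1 s.
At the end, for the whole second after the job is handed in: The lock is held in the fingers (more than 2 N), its underside 65 to 180 mm above the cash box top and its centre within 200 mm of the box's centre seen from above, dial upward within 0.35 rad, shackle still drawn by more than 18 mm, touching nothing of the box, still (under 30 mm/s and 0.3 rad/s) (height (world z) of lock between 0.155 and 0.27 m and horizontal distance between lock and cashbox below 0.2 m and angle between lock's own z axis and vertical below 0.35 rad and value of joint shackle above 0.018 m and contact force between lock and the fingers above 2 N and contact force between lock and cashbox below 0.1 N and linear speed of lock below 0.03 m/s and angular speed of lock below 0.3 rad/s); the arm keeps its last pose, push and grip.
It fails at once if something else on the desk or lid (bottles, pen pot, label roll, stapler, carton, highlighter) is moved by more than 30 mm (distance of any of bottle_a, bottle_b, pen_pot, label_roll, stapler, carton, highlighter from where it was at the start of the episode above 0.03 m).
It also fails if it takes over 72 s, if anything falls off the work surface, if the arm or the gripper's body presses on something with over 40 N, if the wrist force passes 120 N, or if a joint passes its speed limit or range.

### The arm

A 6-joint arm with a two-finger parallel gripper is mounted at the origin on the work surface. World frame = base frame: x ahead of the robot, y to its left, z up, the work surface at z = 0. Lengths are in m, angles in degrees, forces in N, time in s.
With the tool pointing down it reaches from about 0.4 to 0.825 m from the base axis. Payload 7 kg.
Tool frame: the origin (TCP) lies midway between the tips of the shut fingers; the grasp point (between the pads) lies 19 mm behind it; z points along the fingers, y is the direction in which the jaws open and shut (so a half turn about z gives the same grasp; the last joint's range is limited). The gripper opens to 88 mm and grips with 3 to 60 N. Pads are 19 mm wide; open, the fingers measure 130 mm over their backs; the gripper's body (78 mm by 193 mm) begins 47 mm behind the grasp point.
Start: joints at [81.022, 20.546, 0.682, 0, -70.136, -16.507], TCP at [0.29, 0.609, 0.227] pointing down, gripper open.
Joint ranges: [-176.03, 176.03], [-82.01, 121.73], [-58.28, 71.71], [-173.87, 95.51], [-174.79, -0.11], [-173.66, 173.66]. Speed limits (degrees/s): [136.94, 136.94, 172.46, 180, 180, 180].

### API

Orientations are given as [roll, pitch, yaw] about the fixed x, y, z axes, in that order (R = Rz(yaw) Ry(pitch) Rx(roll)).
In Python, from plant import get_state, capture, get_calibration, close_job, boxes_of, cut_out gives the robot as it stands.
- The arm moves only by the tool apply_moves, never from a script. Its argument "commands" is a list of rows, each an object with "grip": the closure, from 0 (fully open) to 1 (shut); "slide": the shift along the tool's x, y, z in m, a list of three; "roll": the turn about the tool's z in degrees. In form: [{"grip": grip, "slide": [x, y, z], "roll": roll}, ...]. A call has 1 to 5 rows; each row is the pose to reach, as a shift and turn from the pose commanded when the call began, along the tool's axes at that moment; what a row does not reach only later rows make up. A row lasts 1/8 s, in which the tool goes at most 62.5 mm and 10.7 degrees, less where a joint would pass 70% of its speed; a pose out of reach is approached as far as the arm can. A call with a gripper value outside its range is refused whole. The fingers move at their own pace and stop on an object; "grip_force" is the grip in N (left out, the last holds). Time passes only in rows, so rows that repeat a pose let the fingers close. It gives the time, the measured TCP pose, the force and the opening at its end, in the units of the state.
- get_state(): the state, without advancing time (a new reading comes with each control period).
- capture(name): name is "scene" or "top" or "wrist"; returns (picture, depth): 480x640x3 uint8, red, green, blue; 480x640 float32, m along the optical axis (not along the pixel's ray), 0 where there is no reading.
- get_calibration(name): a dict with "mtx" (3x3 intrinsics, pixels), "R" (3x3) and "t" (3): a world point X has camera coordinates R X + t. Camera axes: x right, y down, z forward; pixel columns grow to the right and rows downward; lengths in m; the calibration is good to about 2 mm. The wrist camera is an equidistant fisheye: a pixel r from the principal point sees the ray r / f radians off the axis. A picture is of the moment at which its call begins: read the wrist's pose just before it. get_calibration takes no time and is no camera call; for the wrist camera it gives the pose at the moment of the call.
- close_job(): hands the job in, once; it reports no verdict.
Trained networks look in the newest picture that a camera, given by its name, has taken for a name from the list of things; names that differ only in an ending like _2 or _b are one class to them, and where a whole thing is asked for, a point or a joint stands for the part that bears it (a point fixed in the world has none). Each returns a list of dicts, best first, with "score" (0 to 1); they miss things now and then, are a little off and sometimes report something else, mostly with a low value. They report only what shows in the picture. A call takes as long as a camera call. They do not tell look-alikes from the thing itself.
- boxes_of(name, camera): "position" ([x, y, z] in m, in the coordinates of the camera as it stood for that picture, good to about 4 mm: the middle of the surface that is visible of it).
- cut_out(name, camera): "mask" (480x640 bool, what is visible of it).
The state is a dict: "time_s": time; "joints": joint angles; "qd": joint speeds; "joint_torque": joint torques, N m; "tcp_pos": TCP position; "eef_rot": TCP orientation; "contact_force": force on the tool from outside, world axes, zero at the start; "moment": the same for the moment, N m; "gripper_width": finger opening in m.
Only numpy, scipy, OpenCV 4.12 (cv2) and the standard library are available. Lean on these libraries where they do the work, as an engineer would, in place of code of your own. Each camera call takes 0.05 s, during which the arm holds its last target.

## Working session

There is one attempt and no reset: what is moved stays moved. The work goes in short steps, Python scripts to look and compute and a tool call to move; the robot and the scene stay as the last step left them, time stands still between calls to the robot, and variables do not carry over. Pictures are saved under pics/ and viewed, and the job is handed in when it is done.

Besides the shell and the picture viewer there is one more tool, called as name(argument=value, ...) on one line, values as JSON. apply_moves: Moves the arm, as the interface text tells. Its arguments: {"type":"object","properties":{"commands":{"type":"array"},"grip_force":{"type":"number"}},"required":["commands"]}

```bash
mkdir -p pics; ls; cat > h.py <<'E'
import numpy as np, cv2
from plant import get_state, capture, get_calibration, close_job, boxes_of, cut_out
def save(im,n,crop=None,s=1):
    if crop: im=im[crop[1]:crop[3],crop[0]:crop[2]]
    if s!=1: im=cv2.resize(im,None,fx=s,fy=s,interpolation=cv2.INTER_CUBIC)
    cv2.imwrite('pics/'+n,im[:,:,::-1])
def world(c,p): return c['R'].T@(np.array(p)-c['t'])
def pix2w(c,u,v,d):
    K=c['mtx']; return world(c,[(u-K[0,2])/K[0,0]*d,(v-K[1,2])/K[1,1]*d,d])
def ray_z(c,u,v,z):
    K=c['mtx']; r=c['R'].T@np.array([(u-K[0,2])/K[0,0],(v-K[1,2])/K[1,1],1.]); o=-c['R'].T@c['t']
    return o+r*(z-o[2])/r[2]
def fish_ray(c,u,v,z):
    K=c['mtx']; a=(u-K[0,2])/K[0,0]; b=(v-K[1,2])/K[1,1]; t=np.hypot(a,b); s=np.sin(t)/t if t>1e-9 else 1
    r=c['R'].T@np.array([a*s,b*s,np.cos(t)]); o=-c['R'].T@c['t']
    return o+r*(z-o[2])/r[2]
def fish_proj(c,X):
    p=c['R']@np.array(X)+c['t']; t=np.arctan2(np.hypot(p[0],p[1]),p[2]); n=np.hypot(p[0],p[1])+1e-12
    return c['mtx'][0,0]*t*p[0]/n+c['mtx'][0,2], c['mtx'][1,1]*t*p[1]/n+c['mtx'][1,2]
def proj(c,X):
    p=c['R']@np.array(X)+c['t']; q=c['mtx']@p; return q[0]/q[2],q[1]/q[2]
E
python3 - <<'E'
from h import *
np.set_printoptions(precision=4,suppress=True)
print(get_state())
for n in ['scene','top']:
    im,d=capture(n); save(im,n+'0.png'); c=get_calibration(n)
    np.save('/tmp/'+n,d)
    print(n,c['mtx'].tolist(),-c['R'].T@c['t'])
    for k in ['cashbox','lock','dial_grip','shackle_knob','mark_zero','dial_pointer','staple','notch','case_grip']:
        print(k,[(round(b['score'],2),world(c,b['position'])) for b in boxes_of(k,n)[:3]])
E
```

```text
pics
{'time_s': 0.0, 'joints': array([ 81.0212,  20.5921,   0.6325,  -0.0215, -70.1358, -16.5062]), 'qd': array([ 0.0852, -0.0373,  0.0076, -0.0447, -0.0091,  0.0275]), 'joint_torque': array([ -0.0001, -58.272 ,  29.3054,   6.9971,   0.007 ,  -0.0002]), 'tcp_pos': array([0.2902, 0.6089, 0.2256]), 'eef_rot': array([179.9028,  -0.0078, -25.4923]), 'contact_force': array([1.2072, 0.7761, 0.5225]), 'moment': array([-0.0187,  0.0227, -0.042 ]), 'gripper_width': 0.08790935918902676}
scene [[497.3431040744898, 0.0, 322.80659651019766], [0.0, 497.3431040744898, 242.3687795045298], [0.0, 0.0, 1.0]] [ 0.999  -0.5842  1.0553]
cashbox [(0.82, array([ 0.6055, -0.1431,  0.0895])), (0.21, array([ 0.6653, -0.0208,  0.1205]))]
lock [(0.89, array([ 0.3487, -0.1394,  0.0251])), (0.7, array([ 0.528 , -0.1067,  0.1121])), (0.65, array([0.355 , 0.1253, 0.0242]))]
dial_grip [(0.79, array([ 0.5099, -0.1027,  0.1396])), (0.59, array([ 0.3323, -0.1411,  0.0457])), (0.51, array([0.3601, 0.1414, 0.0478]))]
shackle_knob [(0.62, array([ 0.5243, -0.1096,  0.1149])), (0.47, array([0.3661, 0.0755, 0.0164])), (0.41, 
[... 1297 characters left out ...]
054])), (0.46, array([0.354 , 0.0817, 0.0172]))]
mark_zero [(0.92, array([ 0.3418, -0.1294,  0.0247])), (0.79, array([0.3479, 0.1305, 0.0246])), (0.59, array([ 0.5073, -0.0944,  0.1123]))]
dial_pointer [(0.7, array([ 0.5054, -0.0998,  0.1379])), (0.69, array([0.3547, 0.1393, 0.0465])), (0.52, array([ 0.3291, -0.1348,  0.0457]))]
staple [(0.59, array([ 0.5713, -0.1155,  0.0888])), (0.57, array([ 0.5007, -0.0942,  0.1326]))]
notch [(0.9, array([ 0.3391, -0.1315,  0.0234])), (0.69, array([0.3468, 0.1317, 0.0226])), (0.66, array([ 0.511 , -0.0905,  0.1098]))]
case_grip [(0.8, array([0.3495, 0.1335, 0.0238])), (0.65, array([ 0.573 , -0.1155,  0.0908])), (0.62, array([ 0.5134, -0.0989,  0.1148]))]
```

View pics/scene0.png

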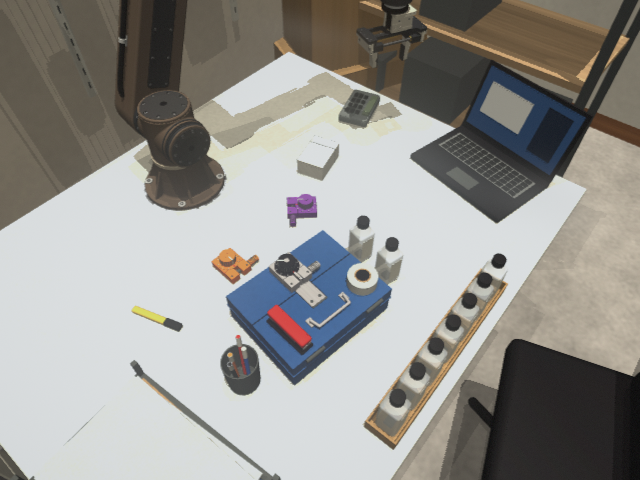

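View pics/top0.png

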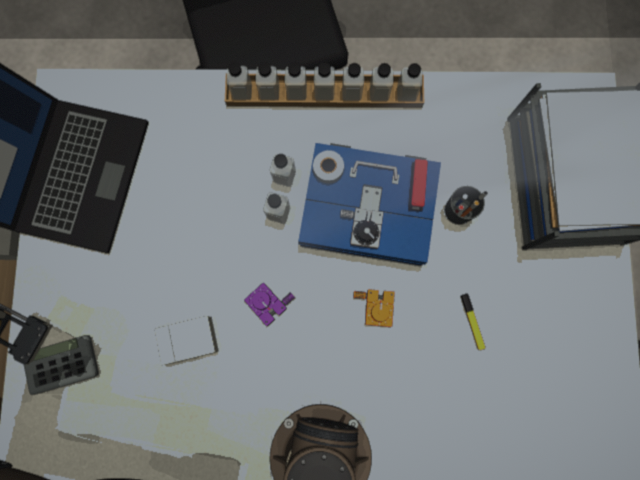

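The scene shows the steel lock on the blue box at scene pixel (292,268), top (366,230). The orange and purple ones are look-alikes on the desk. The bottles stand left of the box and the pen pot right of it. I'll zoom in and measure box and lock yaw next.

```bash
python3 - <<'E'
from h import *
np.set_printoptions(precision=4,suppress=True)
im,d=capture('top'); c=get_calibration('top'); save(im,'topz.png',(260,120,500,280),3.3)
K=c['mtx']
b=boxes_of('cashbox','top'); m=cut_out('cashbox','top')
vv,uu=np.mgrid[0:480,0:640]
P=np.stack([(uu-K[0,2])/K[0,0]*d,(vv-K[1,2])/K[1,1]*d,d],-1).reshape(-1,3); W=((P-c['t'])@c['R']).reshape(480,640,3)
# blue top pixels
hsv=cv2.cvtColor(im,cv2.COLOR_RGB2HSV)
mk=(d>0)&(W[...,2]>.082)&(W[...,2]<.16)&(W[...,0]>.4)&(W[...,0]<.85)&(W[...,1]>-.35)&(W[...,1]<.07)
t=((abs(W[...,2]-.09)<.01)&mk).astype(np.uint8)
t=cv2.morphologyEx(t,cv2.MORPH_CLOSE,np.ones((25,25)))
t=cv2.morphologyEx(t,cv2.MORPH_OPEN,np.ones((9,9)))
cs,_=cv2.findContours(t,0,2); cc=max(cs,key=cv2.contourArea)
pts=np.array([ray_z(c,u,v,.09)[:2] for u,v in cc[:,0]],np.float32)
print('box',cv2.minAreaRect(pts))
# lock: gray at z~.114
t=((W[...,2]>.103)&(W[...,2]<.122)&mk&(W[...,0]<.62)).astype(np.uint8)
print('lockface n',t.sum(), W[t>0].mean(0), cv2.minAreaRect(W[t>0][:,:2].astype(np.float32)))
for n,cam in [('lock','top')]:
    for r in cut_out(n,cam)[:4]:
        mm=r['mask']; print(r['score'],mm.sum(),np.median(W[mm],0))
im,d=capture('scene'); c=get_calibration('scene');save(im,'scenez.png',(215,220,405,360),4.2)
for n in ['bottle_a','pen_pot','stapler','label_roll']:
    print(n,[(round(b['score'],2),world(c,b['position'])) for b in boxes_of(n,'scene')[:3]])
E
```

```text
box ((0.5762922763824463, -0.14940473437309265), (0.3989018201828003, 0.24603842198848724), 81.16560363769531)
lockface n 854 [ 0.521  -0.1038  0.1124] ((0.5514354705810547, -0.19432225823402405), (0.10780920833349228, 0.29668745398521423), 19.31540870666504)
0.77 1207 [ 0.5133 -0.095   0.1134]
0.68 1095 [ 0.3414 -0.1313  0.0238]
0.57 1013 [0.3463 0.1308 0.024 ]
bottle_a [(0.76, array([0.584 , 0.0991, 0.0886])), (0.62, array([0.6725, 0.0829, 0.087 ])), (0.54, array([ 0.6257, -0.2271,  0.1319]))]
pen_pot [(0.75, array([ 0.5888, -0.3301,  0.0683]))]
stapler [(0.94, array([ 0.6229, -0.227 ,  0.1293]))]
label_roll [(0.77, array([ 0.6655, -0.021 ,  0.12  ]))]
```

View pics/topz.png

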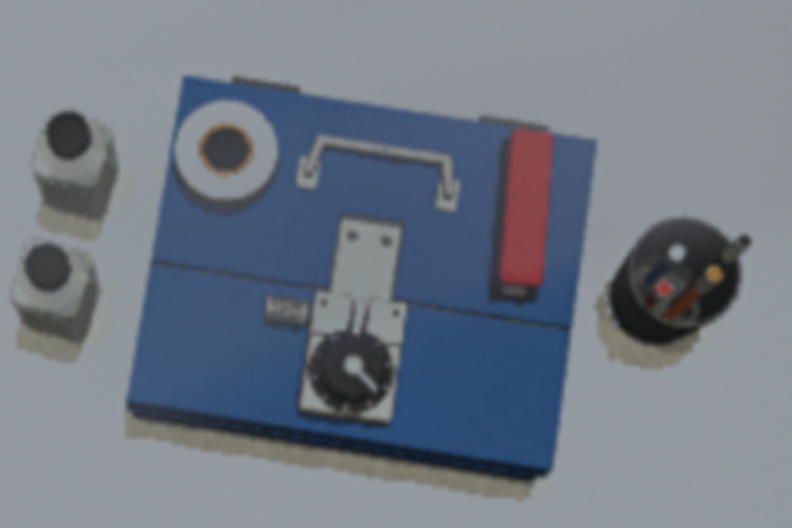

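View pics/scenez.png

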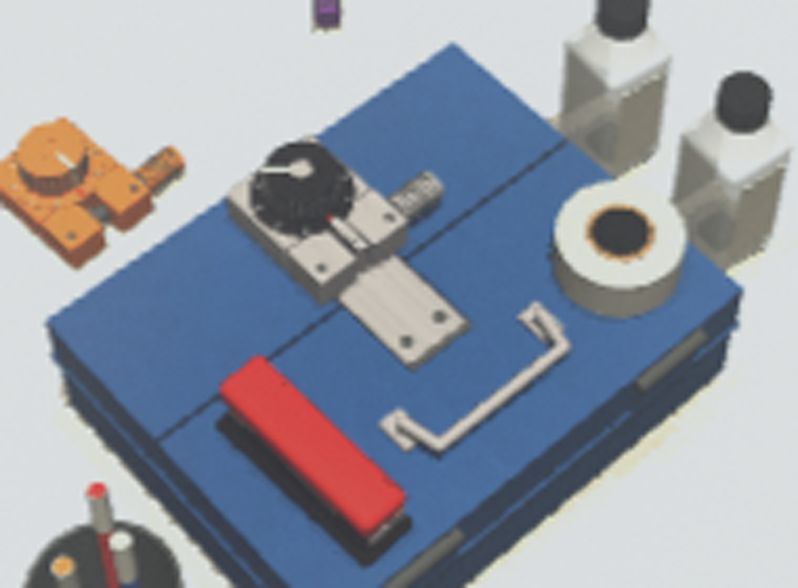

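The pointer reads about 4 (zoomed top picture, pointing from the dial at (352,370) to lower right (375,390)). The knob is at (287,311). Next: the box pose from its corners.

```bash
python3 - <<'E'
from h import *
np.set_printoptions(precision=4,suppress=True)
c=get_calibration('top')
px={'TL':(183,76),'TR':(597,138),'BR':(548,470),'BL':(128,405),'dial':(352,370),'knob':(287,311),'strapTL':(343,216),'strapTR':(402,223),'caseBL':(299,410),'caseBR':(392,423),'ptrtip':(375,390)}
z={'dial':.136,'knob':.11,'caseBL':.114,'caseBR':.114,'ptrtip':.136}
W={k:ray_z(c,260+u/3.3,120+v/3.3,z.get(k,.09)) for k,(u,v) in px.items()}
for k in W: print(k,W[k][:2])
ctr=sum(W[k] for k in ['TL','TR','BR','BL'])/4
ex=(W['TL']+W['TR']-W['BL']-W['BR'])[:2]; ey=(W['TL']+W['BL']-W['TR']-W['BR'])[:2]
print('ctr',ctr,np.linalg.norm(ex)/2,np.linalg.norm(ey)/2, np.degrees(np.arctan2(ex[1],ex[0])),np.degrees(np.arctan2(-ey[0],ey[1])))
s,d=capture('scene');cs=get_calibration('scene')
u,v=215+295/4.2,220+173/4.2; print('dial scene',ray_z(cs,u,v,.136), 'strapend',ray_z(cs,215+413/4.2,220+366/4.2,.092))
E
```

```text
TL [0.7204 0.018 ]
TR [ 0.6768 -0.2778]
BR [ 0.4385 -0.2378]
BL [0.4811 0.0533]
dial [ 0.4994 -0.0995]
knob [ 0.5449 -0.0565]
strapTL [ 0.6179 -0.0967]
strapTR [ 0.6132 -0.1384]
caseBL [ 0.4751 -0.0647]
caseBR [ 0.4668 -0.1282]
ptrtip [ 0.4859 -0.1149]
ctr [ 0.5792 -0.1111  0.09  ] 0.24177577028946784 0.2965924892339362 -8.96193195593439 -8.363050316279232
dial scene [ 0.5066 -0.1013  0.136 ] strapend [ 0.6178 -0.1344  0.092 ]
```

apply_moves(commands=[{"grip": 0, "slide": [0.04, 0.044, -0.01], "roll": -4}, {"grip": 0, "slide": [0.08, 0.088, -0.02], "roll": -8}, {"grip": 0, "slide": [0.12, 0.132, -0.025], "roll": -12}, {"grip": 0, "slide": [0.16, 0.176, -0.025], "roll": -16}, {"grip": 0, "slide": [0.2, 0.22, -0.025], "roll": -20}], grip_force=20)

```text
time_s: 2.12
tcp_pos: [0.3766, 0.3228, 0.252]
eef_rot: [-180.0, -0.0, -5.3]
contact_force: [0.8, 0.5, -0.2]
gripper_width: 0.0879
```

```bash
cat > mv.py <<'E'
import sys
from h import *
s=get_state(); y=np.radians(s['eef_rot'][2]); p=s['tcp_pos']
print('t',s['time_s'],'tcp',p.round(4),'rot',s['eef_rot'].round(2),'F',s['contact_force'].round(1),'M',s['moment'].round(2),'w',round(s['gripper_width'],4),'j6',s['joints'][5].round(1))
if len(sys.argv)>3:
    T=np.array(list(map(float,sys.argv[1:4]))); d=T-p
    print('slide',[round(v,4) for v in (d[0]*np.cos(y)+d[1]*np.sin(y), d[0]*np.sin(y)-d[1]*np.cos(y), -d[2])], 'roll', (round(s['eef_rot'][2]-float(sys.argv[4]),2) if len(sys.argv)>4 else ''))
E
python3 mv.py .503 -.1 .25 10
```

```text
t 2.125 tcp [0.3766 0.3228 0.252 ] rot [-1.7995e+02 -3.0000e-02 -5.3300e+00] F [ 0.8  0.5 -0.2] M [-0.03 -0.19  0.03] w 0.0879 j6 21.3
slide [np.float64(0.1651), np.float64(0.4093), np.float64(0.002)] roll -15.33
```

apply_moves(commands=[{"grip": 0, "slide": [0.022, 0.055, 0], "roll": -3}, {"grip": 0, "slide": [0.044, 0.11, 0], "roll": -6}, {"grip": 0, "slide": [0.066, 0.165, 0], "roll": -9}, {"grip": 0, "slide": [0.088, 0.22, 0], "roll": -12}, {"grip": 0, "slide": [0.11, 0.275, 0], "roll": -15}])

```text
time_s: 2.75
tcp_pos: [0.4598, 0.0386, 0.2521]
eef_rot: [-180.0, -0.1, 9.6]
contact_force: [1.1, 0.7, -0.2]
gripper_width: 0.0876
```

```bash
python3 mv.py .503 -.1 .25 10
```

```text
t 2.75 tcp [0.4598 0.0386 0.2521] rot [-1.7998e+02 -8.0000e-02  9.6400e+00] F [ 1.1  0.7 -0.2] M [ 0.05 -0.2   0.09] w 0.0876 j6 70.3
slide [np.float64(0.0194), np.float64(0.1439), np.float64(0.0021)] roll -0.36
```

apply_moves(commands=[{"grip": 0, "slide": [0.006, 0.05, 0], "roll": 0}, {"grip": 0, "slide": [0.012, 0.1, 0], "roll": 0}, {"grip": 0, "slide": [0.019, 0.144, 0], "roll": 0}, {"grip": 0, "slide": [0.019, 0.144, 0], "roll": 0}])

```text
time_s: 3.25
tcp_pos: [0.5024, -0.101, 0.2512]
eef_rot: [180.0, 0.0, 9.3]
contact_force: [-0.2, 0.9, -0.7]
gripper_width: 0.0874
```

```bash
python3 mv.py; python3 - <<'E'
from h import *
np.set_printoptions(precision=4,suppress=True)
c=get_calibration('wrist'); im,d=capture('wrist'); save(im,'w1.png')
print(c['mtx'].tolist(), -c['R'].T@c['t'], c['R'][2])
for k in ['lock','dial_grip','shackle_knob','mark_zero','dial_pointer','notch','case_grip']:
    print(k,[(round(b['score'],2),world(c,b['position'])) for b in boxes_of(k,'wrist')[:3]])
for X in [(.502,-.0993,.136)]: print(fish_proj(c,X))
E
```

```text
t 3.25 tcp [ 0.5024 -0.101   0.2512] rot [1.7998e+02 4.0000e-02 9.2900e+00] F [-0.2  0.9 -0.7] M [-0.01 -0.01 -0.06] w 0.0874 j6 88.7
[[371.64829954431775, 0.0, 319.7732572858095], [0.0, 371.64829954431775, 238.6457373296194], [0.0, 0.0, 1.0]] [ 0.5682 -0.0904  0.4107] [-0.2473 -0.0414 -0.9681]
lock [(0.92, array([ 0.3435, -0.1363,  0.0276])), (0.67, array([ 0.5245, -0.0929,  0.1186])), (0.67, array([0.3707, 0.0759, 0.016 ]))]
dial_grip [(0.69, array([ 0.5061, -0.0947,  0.1358])), (0.65, array([ 0.3423, -0.1333,  0.0477]))]
shackle_knob [(0.88, array([ 0.5535, -0.058 ,  0.1138])), (0.7, array([0.3702, 0.0726, 0.0175]))]
mark_zero [(0.77, array([ 0.5186, -0.0953,  0.1174])), (0.77, array([ 0.3448, -0.1358,  0.0223])), (0.2, array([ 0.5062, -0.1011,  0.1397]))]
dial_pointer [(0.91, array([ 0.5064, -0.1019,  0.1375])), (0.75, array([ 0.3425, -0.1349,  0.047 ])), (0.37, array([ 0.5779, -0.1082,  0.0886]))]
notch [(0.75, array([ 0.5238, -0.1008,  0.1148])), (0.65, array([ 0.3427, -0.1309,  0.0277])), (0.35, array([ 0.5029, -0.1011,  0.1332]))]
case_grip [(0.96, array([ 0.5219, -0.0955,  0.113 ])), (0.94, array([ 0.3467, -0.1375,  0.0248])), (0.5, array([0.3708, 0.0724, 0.0157]))]
(np.float64(316.89040917010493), np.float64(233.13090227513172))
```

View pics/w1.png

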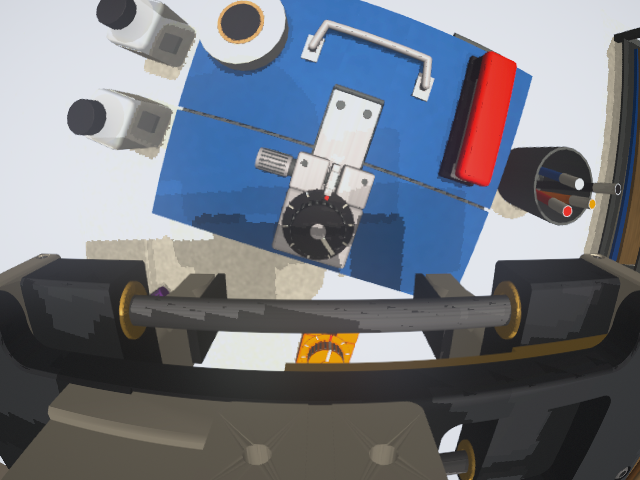

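The wrist view shows the dial at (317,230), close to the predicted (317,233), the red mark at (327,197), the knob at (274,160) and the pointer going to about (328,252). A zoom will refine these.

```bash
python3 - <<'E'
from h import *
im=cv2.imread('pics/w1.png')[:,:,::-1]; save(im,'w1z.png',(240,130,400,280),5)
E
```

```text
(no output)
```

View pics/w1z.png

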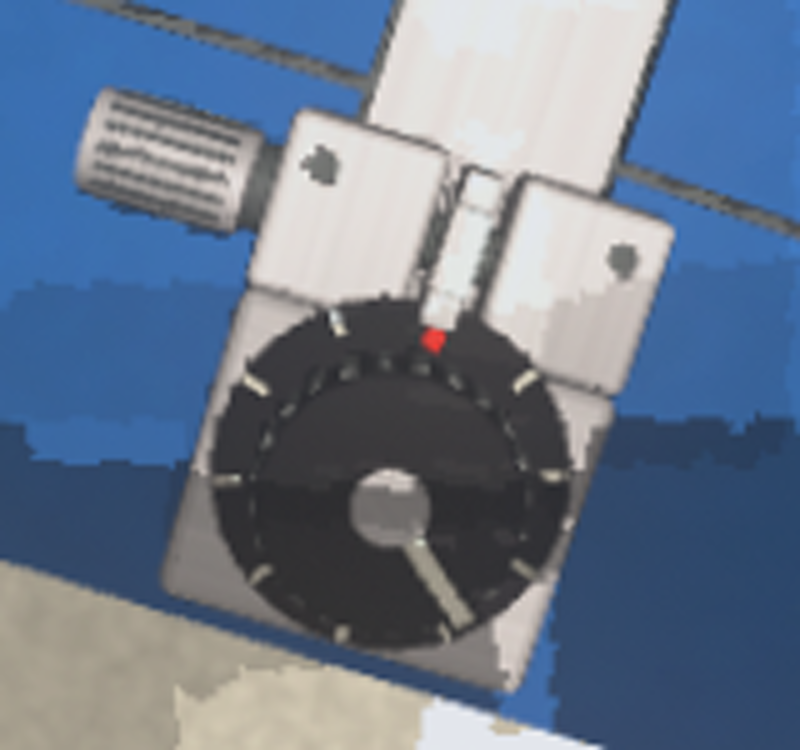

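```bash
cat > rd.py <<'E'
from h import *
np.set_printoptions(precision=4,suppress=True)
E
python3 - <<'E'
from h import *
np.set_printoptions(precision=4,suppress=True)
c=get_calibration('wrist')
f=lambda u,v,z: fish_ray(c,240+u/5,130+v/5,z)[:2]
ctr=f(391,508,.136); tip=f(465,622,.136); red=f(433,335,.116); five=f(343,632,.116)
k1=f(92,140,.107);k2=f(245,185,.107)
cl=f(163,590,.114);cr=f(512,688,.114);fl=f(300,108,.114);fr=f(672,232,.114)
print('ctr',ctr,'tip',tip,np.linalg.norm(tip-ctr),'red',red,'five',five,np.linalg.norm(red-five),'mid',(red+five)/2)
print('knob',k1,k2,(k1+k2)/2,'case',cl,cr,fl,fr,'mean',(cl+cr+fl+fr)/4, np.linalg.norm(cl-cr),np.linalg.norm(cl-fl))
a=lambda p:np.degrees(np.arctan2(p[1],p[0]))
print('yaw',a(fl-cl),a(fr-cr),a(red-five),a(k1-k2)-90,a(fl-fr)-90)
print('ptr cw from lock x', (a(red-five)-a(tip-ctr)))
E
python3 mv.py .503 -.1 .119
```

```text
ctr [ 0.503  -0.0967] tip [ 0.487 -0.111] 0.021450395323720912 red [ 0.5275 -0.0994] five [ 0.4761 -0.0931] 0.05185092568189354 mid [ 0.5018 -0.0962]
knob [ 0.5493 -0.0391] [ 0.5458 -0.0652] [ 0.5476 -0.0521] case [ 0.4776 -0.0622] [ 0.4704 -0.1229] [ 0.5599 -0.0724] [ 0.5505 -0.1345] mean [ 0.5146 -0.098 ] 0.06108218040573977 0.0829052230139702
yaw -7.058539448123015 -8.269005951814414 -6.947862184341038 -7.721912659338045 -8.596073316805374
ptr cw from lock x 131.21769514497208
t 3.65 tcp [ 0.502  -0.0977  0.2518] rot [-1.8e+02 -3.0e-02  9.6e+00] F [ 0.6  0.3 -0.1] M [-0.08 -0.02  0.03] w 0.0876 j6 88.6
slide [np.float64(0.0006), np.float64(0.0025), np.float64(0.1328)] roll
```

apply_moves(commands=[{"grip": 0, "slide": [0, -0.001, 0.045], "roll": 0}, {"grip": 0, "slide": [0, -0.001, 0.09], "roll": 0}, {"grip": 0, "slide": [0, -0.001, 0.12], "roll": 0}, {"grip": 0, "slide": [0, -0.001, 0.13], "roll": 0}, {"grip": 0, "slide": [0, -0.001, 0.13], "roll": 0}])

```text
time_s: 4.28
tcp_pos: [0.5021, -0.0973, 0.1218]
eef_rot: [180.0, 0.0, 9.6]
contact_force: [0.5, -0.6, 0.1]
gripper_width: 0.0873
```

```bash
python3 mv.py .503 -.098 .119; python3 - <<'E'
from h import *
im,d=capture('wrist'); save(im,'w2.png')
E
python3 mv.py
```

```text
t 4.275 tcp [ 0.5021 -0.0973  0.1218] rot [1.7998e+02 2.0000e-02 9.5600e+00] F [ 0.5 -0.6  0.1] M [-0.03 -0.04  0.04] w 0.0873 j6 88.5
slide [np.float64(0.0007), np.float64(0.0009), np.float64(0.0028)] roll 
t 4.325 tcp [ 0.5027 -0.0973  0.1225] rot [ 1.7998e+02 -6.0000e-02  9.5600e+00] F [ 1.   0.3 -0.5] M [-0.05 -0.04  0.04] w 0.0877 j6 88.5
```

View pics/w2.png

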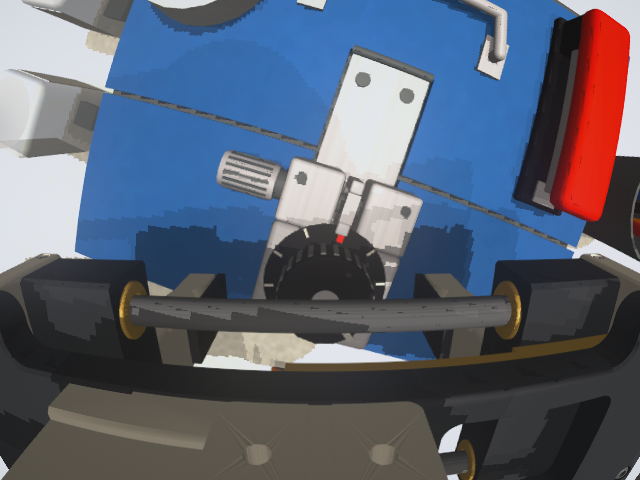

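The dial at (323,275) sits centred between the fingers at (205,300) and (438,300). I'll lower 2 mm and close.

apply_moves(commands=[{"grip": 0, "slide": [0, 0, 0.002], "roll": 0}, {"grip": 0.5, "slide": [0, 0, 0.002], "roll": 0}, {"grip": 0.6, "slide": [0, 0, 0.002], "roll": 0}, {"grip": 0.7, "slide": [0, 0, 0.002], "roll": 0}, {"grip": 0.7, "slide": [0, 0, 0.002], "roll": 0}], grip_force=20)

```text
time_s: 4.95
tcp_pos: [0.5019, -0.0975, 0.1196]
eef_rot: [180.0, -0.0, 9.5]
contact_force: [-0.4, 0.3, -1.2]
gripper_width: 0.0532
```

```bash
python3 mv.py; python3 - <<'E'
from h import *
im,d=capture('scene'); save(im,'s2.png',(215,200,405,340),4.2)
E
python3 mv.py
```

```text
t 4.95 tcp [ 0.5019 -0.0975  0.1196] rot [ 1.80e+02 -1.00e-02  9.51e+00] F [-0.4  0.3 -1.2] M [-0.07 -0.    0.02] w 0.0532 j6 88.5
t 5.0 tcp [ 0.5019 -0.0975  0.1196] rot [-180.      0.      9.51] F [ 0.  -0.4 -0.4] M [-0.03 -0.    0.02] w 0.0494 j6 88.5
```

View pics/s2.png

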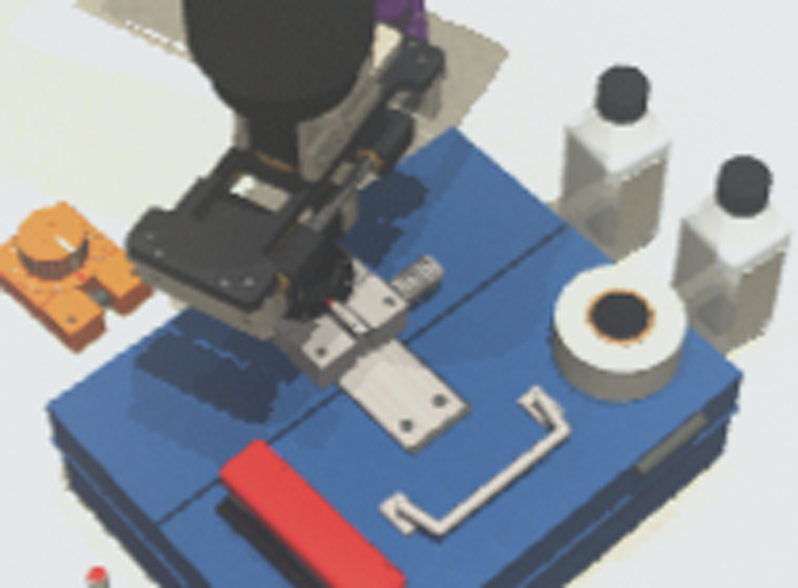

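The scene shows the fingers round the dial at (320,280), still closing.

apply_moves(commands=[{"grip": 0.7, "slide": [0, 0, 0], "roll": 0}, {"grip": 0.7, "slide": [0, 0, 0], "roll": 0}, {"grip": 0.7, "slide": [0, 0, 0], "roll": 0}])

```text
time_s: 5.38
tcp_pos: [0.5019, -0.0977, 0.1196]
eef_rot: [180.0, 0.0, 9.5]
contact_force: [-0.3, -1.8, 0.1]
gripper_width: 0.0414
```

```bash
python3 mv.py
```

```text
t 5.375 tcp [ 0.5019 -0.0977  0.1196] rot [1.7999e+02 1.0000e-02 9.5100e+00] F [-0.3 -1.8  0.1] M [-0.81  0.01 -0.05] w 0.0414 j6 88.5
```

apply_moves(commands=[{"grip": 0.7, "slide": [0, 0, 0], "roll": 8}, {"grip": 0.7, "slide": [0, 0, 0], "roll": 16}, {"grip": 0.7, "slide": [0, 0, 0], "roll": 24}, {"grip": 0.7, "slide": [0, 0, 0], "roll": 32}, {"grip": 0.7, "slide": [0, 0, 0], "roll": 40}])

```text
time_s: 6.0
tcp_pos: [0.5022, -0.0969, 0.1196]
eef_rot: [-179.9, -0.0, -30.7]
contact_force: [-1.4, 2.0, 0.8]
gripper_width: 0.0414
```

apply_moves(commands=[{"grip": 0.7, "slide": [0, 0, 0], "roll": 8}, {"grip": 0.7, "slide": [0, 0, 0], "roll": 16}, {"grip": 0.7, "slide": [0, 0, 0], "roll": 24}, {"grip": 0.7, "slide": [0, 0, 0], "roll": 32}, {"grip": 0.7, "slide": [0, 0, 0], "roll": 40}])

```text
time_s: 6.62
tcp_pos: [0.5027, -0.0969, 0.1196]
eef_rot: [-179.9, 0.0, -70.7]
contact_force: [1.3, 1.6, -1.9]
gripper_width: 0.0415
```

```bash
python3 mv.py;  python3 - <<'E'
from h import *
im,d=capture('scene'); save(im,'s3.png',(215,200,405,340),4.2)
im,d=capture('wrist'); save(im,'w3.png')
E
python3 mv.py
```

```text
t 6.625 tcp [ 0.5027 -0.0969  0.1196] rot [-1.7991e+02  1.0000e-02 -7.0740e+01] F [ 1.3  1.6 -1.9] M [ 0.46 -0.65 -0.  ] w 0.0415 j6 8.2
t 6.725 tcp [ 0.5025 -0.097   0.1196] rot [-1.7993e+02  1.0000e-02 -7.0570e+01] F [ 0.9  0.4 -1.7] M [ 0.53 -0.58  0.02] w 0.041 j6 8.4
```

View pics/s3.png

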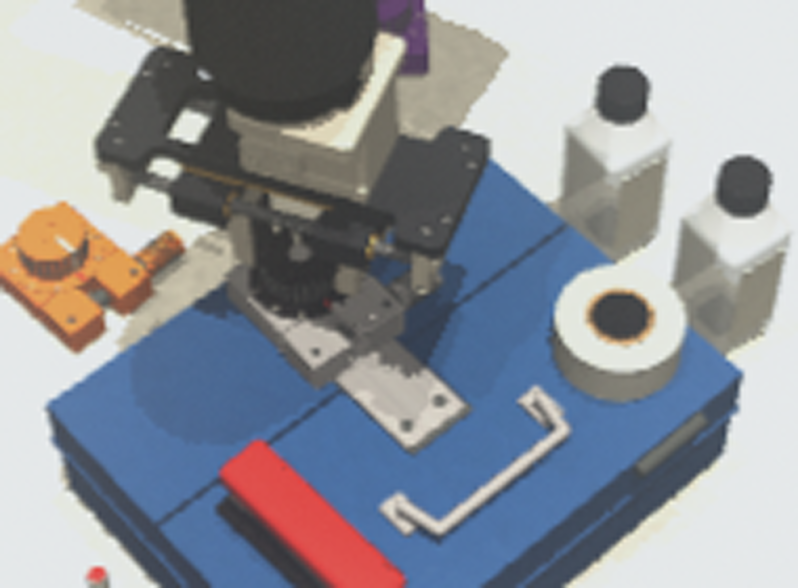

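View pics/w3.png

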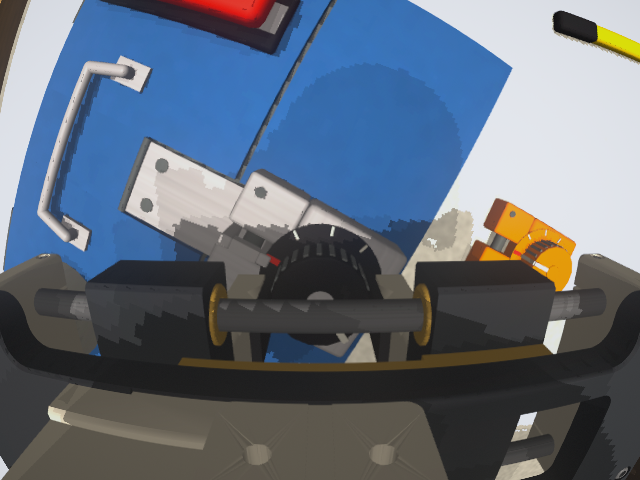

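The wrist picture shows the pointer stroke just below the bar at (347,342), still aligned with the jaws as before, so there is no slip.

```bash
 python3 - <<'E'
from h import *
im=cv2.imread('pics/w3.png')[:,:,::-1]; save(im,'w3z.png',(250,210,400,370),4.5)
E
```

```text
(no output)
```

View pics/w3z.png

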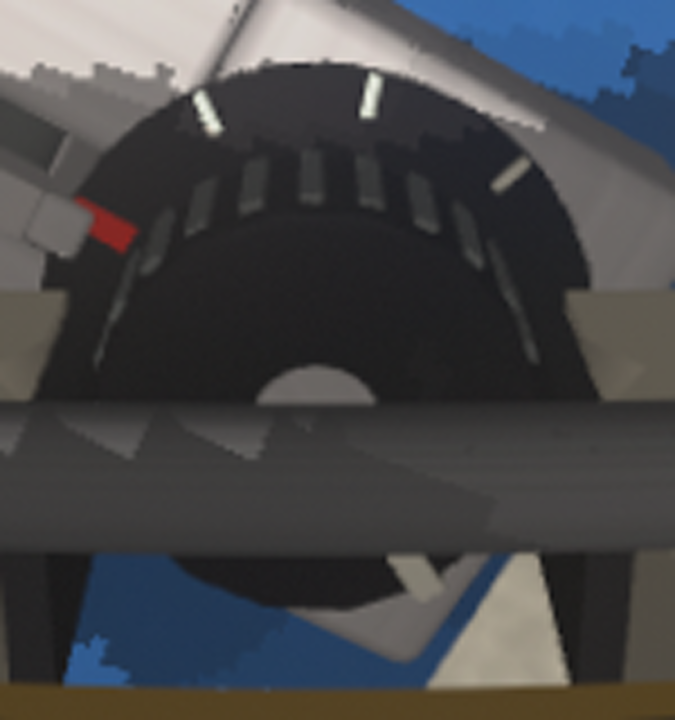

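```bash
cat > ang.py <<'E'
import sys
from h import *
# args: zoom scale x0 y0 then tip u v (zoom coords) ; redx redy
c=get_calibration('wrist'); s,x0,y0,tu,tv,ru,rv=map(float,sys.argv[1:8])
st=get_state()
tip=fish_ray(c,x0+tu/s,y0+tv/s,.136)[:2]; red=fish_ray(c,x0+ru/s,y0+rv/s,.116)[:2]
tcp=st['tcp_pos'][:2]
a=lambda p:np.degrees(np.arctan2(p[1],p[0]))
print('tip r',np.linalg.norm(tip-tcp),'red r',np.linalg.norm(red-tcp),'red ang',a(red-tcp),'tip ang',a(tip-tcp),'tip rel jaw yaw',a(tip-tcp)-st['eef_rot'][2])
print('dial cw vs red',(a(red-tcp)-a(tip-tcp))%360,'vs -8',(-8-a(tip-tcp))%360)
if len(sys.argv)>8:
    cu,cv=map(float,sys.argv[8:10]); ctr=fish_ray(c,x0+cu/s,y0+cv/s,.136)[:2]; print('ctr',ctr,'tcp',tcp,'dial cw using ctr vs -8',(-8-a(tip-ctr))%360, np.linalg.norm(tip-ctr))
E
python3 ang.py 4.5 250 210 428 595 107 225 317 425; python3 mv.py
```

```text
tip r 0.02052451944198669 red r 0.025674074412769022 red ang -16.244659986967203 tip ang 144.063437644151 tip rel jaw yaw 214.63314003988637
dial cw vs red 199.69190236888178 vs -8 207.936562355849
ctr [ 0.50233747 -0.09891433] tcp [ 0.50248142 -0.09704355] dial cw using ctr vs -8 212.18926643151693 0.021565286590042886
t 6.725 tcp [ 0.5025 -0.097   0.1196] rot [-1.7993e+02  1.0000e-02 -7.0570e+01] F [ 0.9  0.4 -1.7] M [ 0.53 -0.58  0.02] w 0.041 j6 8.4
```

apply_moves(commands=[{"grip": 0.7, "slide": [0, 0, 0], "roll": 8}, {"grip": 0.7, "slide": [0, 0, 0], "roll": 16}, {"grip": 0.7, "slide": [0, 0, 0], "roll": 24}, {"grip": 0.7, "slide": [0, 0, 0], "roll": 32}, {"grip": 0.7, "slide": [0, 0, 0], "roll": 40}])

```text
time_s: 7.35
tcp_pos: [0.5031, -0.0973, 0.1197]
eef_rot: [-179.9, 0.1, -110.5]
contact_force: [6.0, -0.7, -4.0]
gripper_width: 0.0415
```

```bash
python3 mv.py;  python3 - <<'E'
from h import *
im,d=capture('wrist'); save(im,'w4z.png',(250,210,400,370),4.5)
E
python3 mv.py
```

```text
t 7.35 tcp [ 0.5031 -0.0973  0.1197] rot [-1.7989e+02  6.0000e-02 -1.1051e+02] F [ 6.  -0.7 -4. ] M [-0.26 -1.93 -0.  ] w 0.0415 j6 -31.6
t 7.4 tcp [ 0.5032 -0.0973  0.1197] rot [-1.7988e+02  6.0000e-02 -1.1090e+02] F [ 4.7 -1.2 -4.3] M [-0.09 -1.99 -0.05] w 0.0414 j6 -32.0
```

View pics/w4z.png

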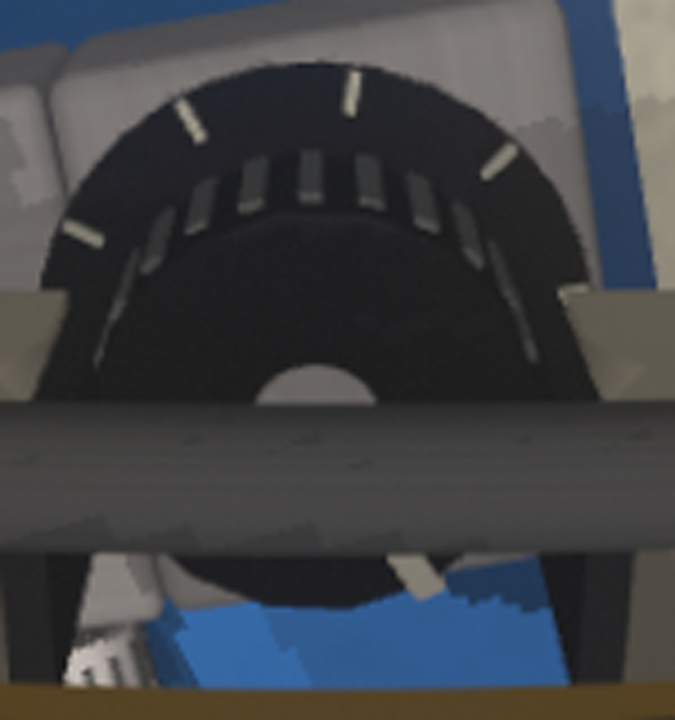

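```bash
cat > ang2.py <<'E'
import sys
from h import *
c=get_calibration('wrist'); st=get_state()
v=list(map(float,sys.argv[1:])); s,x0,y0=v[:3]; tu,tv=v[3:5]; ms=np.array(v[5:]).reshape(-1,3) # number,u,v
W=lambda u,w,z: fish_ray(c,x0+u/s,y0+w/s,z)[:2]
tip=W(tu,tv,.136); M=np.array([W(u,w,.1165) for _,u,w in ms]); n=ms[:,0]
# fit centre & yaw with radius 25mm: mark k at angle yaw-36k
from scipy.optimize import least_squares
for r in (.0235,.025):
    f=lambda p:(p[:2]+r*np.stack([np.cos(p[2]-np.radians(36)*n),np.sin(p[2]-np.radians(36)*n)],1)-M).ravel()
    q=least_squares(f,[.5025,-.097,-.14],x_scale=[1e-3,1e-3,.1]); 
    d=tip-q.x[:2]; a=np.degrees(np.arctan2(d[1],d[0])); ly=np.degrees(q.x[2])
    print('r',r,'ctr',q.x[:2].round(4),'lockyaw',ly.round(1),'rms',np.sqrt(np.mean(q.fun**2)).round(5),'tip r',np.linalg.norm(d).round(4),'dial',((ly-a)%360).round(1), 'n=',(((ly-a)%360)/36).round(2))
E
python3 ang2.py 4.5 250 210 428 593 1 84 235 2 190 120 3 352 95 4 499 163
```

```text
r 0.0235 ctr [ 0.5013 -0.1021] lockyaw -10.7 rms 0.00145 tip r 0.0244 dial 252.4 n= 7.01
r 0.025 ctr [ 0.5015 -0.101 ] lockyaw -10.7 rms 0.00077 tip r 0.0233 dial 251.5 n= 6.99
```

apply_moves(commands=[{"grip": 0.7, "slide": [0, 0, 0], "roll": 3}, {"grip": 0.7, "slide": [0, 0, 0], "roll": 3}, {"grip": 0.3, "slide": [0, 0, 0], "roll": 3}, {"grip": 0.3, "slide": [0, 0, 0], "roll": 3}, {"grip": 0.3, "slide": [0, 0, 0], "roll": 3}])

```text
time_s: 8.02
tcp_pos: [0.5016, -0.0975, 0.1195]
eef_rot: [180.0, -0.0, -113.4]
contact_force: [0.1, 0.2, 0.0]
gripper_width: 0.0602
```

apply_moves(commands=[{"grip": 0.2, "slide": [0, 0, 0], "roll": 0}, {"grip": 0.2, "slide": [0, 0, -0.04], "roll": 0}, {"grip": 0.2, "slide": [0, 0, -0.09], "roll": 0}, {"grip": 0.2, "slide": [0, 0, -0.13], "roll": 0}, {"grip": 0.2, "slide": [0, 0, -0.13], "roll": 0}])

```text
time_s: 8.65
tcp_pos: [0.5036, -0.0975, 0.2531]
eef_rot: [-179.7, 0.2, -113.4]
contact_force: [1.1, -0.3, -0.8]
gripper_width: 0.0702
```

```bash
python3 mv.py;  python3 - <<'E'
from h import *
im,d=capture('wrist'); save(im,'w5z.png',(240,150,400,300),5)
E
python3 mv.py
```

```text
t 8.65 tcp [ 0.5036 -0.0975  0.2531] rot [-1.7967e+02  1.7000e-01 -1.1344e+02] F [ 1.1 -0.3 -0.8] M [ 0.11 -0.04  0.03] w 0.0702 j6 -34.5
t 8.7 tcp [ 0.5024 -0.0974  0.2509] rot [-1.7986e+02  1.0000e-01 -1.1347e+02] F [ 0.6  0.1 -0.8] M [ 0.12 -0.    0.04] w 0.0706 j6 -34.5
```

View pics/w5z.png

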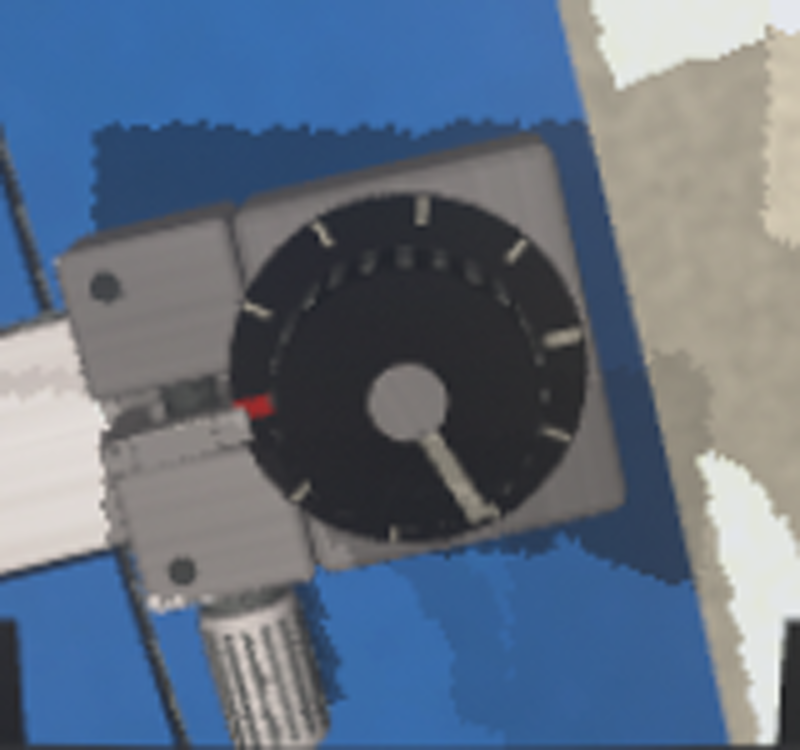

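The pointer ends at (485,515), exactly over the hidden mark 7, between 6 at (557,433) and 8 at (393,535). Let me compute and then regrip.

```bash
python3 ang2.py 5 240 150 485 513 0 253 407 1 257 310 2 322 232 3 422 210 4 515 250 5 562 338 6 557 433 8 393 535 9 300 490; python3 - <<'E'
from h import *
c=get_calibration('wrist'); print(fish_ray(c,240+408/5,150+402/5,.136)); k=fish_ray(c,240+270/5,150+660/5,.107);print('knob',k)
E
python3 mv.py
```

```text
r 0.0235 ctr [ 0.5002 -0.1002] lockyaw -10.5 rms 0.00212 tip r 0.0218 dial 249.1 n= 6.92
r 0.025 ctr [ 0.5002 -0.1001] lockyaw -10.5 rms 0.0011 tip r 0.0217 dial 249.0 n= 6.92
[ 0.50018785 -0.09960142  0.136     ]
knob [ 0.54344186 -0.06034132  0.107     ]
t 8.7 tcp [ 0.5024 -0.0974  0.2509] rot [-1.7986e+02  1.0000e-01 -1.1347e+02] F [ 0.6  0.1 -0.8] M [ 0.12 -0.    0.04] w 0.0706 j6 -34.5
```

apply_moves(commands=[{"grip": 0.2, "slide": [0, 0, 0.045], "roll": 0}, {"grip": 0.2, "slide": [0, 0, 0.09], "roll": 0}, {"grip": 0.2, "slide": [0, 0, 0.12], "roll": 0}, {"grip": 0.2, "slide": [0, 0, 0.13], "roll": 0}, {"grip": 0.7, "slide": [0, 0, 0.13], "roll": 0}])

```text
time_s: 9.32
tcp_pos: [0.5016, -0.0976, 0.1191]
eef_rot: [179.9, -0.1, -113.5]
contact_force: [0.3, -0.5, 0.0]
gripper_width: 0.0646
```

apply_moves(commands=[{"grip": 0.7, "slide": [0, 0, 0], "roll": 0}, {"grip": 0.7, "slide": [0, 0, 0], "roll": 0}, {"grip": 0.7, "slide": [0, 0, 0], "roll": 0}, {"grip": 0.7, "slide": [0, 0, 0], "roll": 0}, {"grip": 0.7, "slide": [0, 0, 0], "roll": 0}])

```text
time_s: 9.95
tcp_pos: [0.5032, -0.0975, 0.1206]
eef_rot: [-179.9, 0.1, -113.5]
contact_force: [3.5, -0.9, 5.2]
gripper_width: 0.0412
```

apply_moves(commands=[{"grip": 0.7, "slide": [0, 0, 0], "roll": -8}, {"grip": 0.7, "slide": [0, 0, 0], "roll": -16}, {"grip": 0.7, "slide": [0, 0, 0], "roll": -24}, {"grip": 0.7, "slide": [0, 0, 0], "roll": -32}, {"grip": 0.7, "slide": [0, 0, 0], "roll": -40}])

```text
time_s: 10.58
tcp_pos: [0.5019, -0.0975, 0.1205]
eef_rot: [-180.0, -0.0, -73.2]
contact_force: [-2.5, 0.5, 10.5]
gripper_width: 0.0414
```

apply_moves(commands=[{"grip": 0.7, "slide": [0, 0, 0], "roll": -8}, {"grip": 0.7, "slide": [0, 0, 0], "roll": -16}, {"grip": 0.7, "slide": [0, 0, 0], "roll": -24}, {"grip": 0.7, "slide": [0, 0, 0], "roll": -32}, {"grip": 0.7, "slide": [0, 0, 0], "roll": -32}])

```text
time_s: 11.2
tcp_pos: [0.5009, -0.0981, 0.1205]
eef_rot: [179.9, 0.0, -41.4]
contact_force: [-3.7, -1.5, 13.3]
gripper_width: 0.0415
```

```bash
python3 mv.py;  python3 - <<'E'
from h import *
im,d=capture('wrist'); save(im,'w6z.png',(250,210,400,370),4.5)
E
python3 mv.py
```

```text
t 11.2 tcp [ 0.5009 -0.0981  0.1205] rot [ 1.799e+02  2.000e-02 -4.136e+01] F [-3.7 -1.5 13.3] M [-0.74  1.57 -0.04] w 0.0415 j6 37.6
t 11.25 tcp [ 0.501  -0.0981  0.1205] rot [ 1.7991e+02  2.0000e-02 -4.1450e+01] F [-4.6 -2.6 12.4] M [-0.63  1.58  0.02] w 0.0415 j6 37.5
```

View pics/w6z.png

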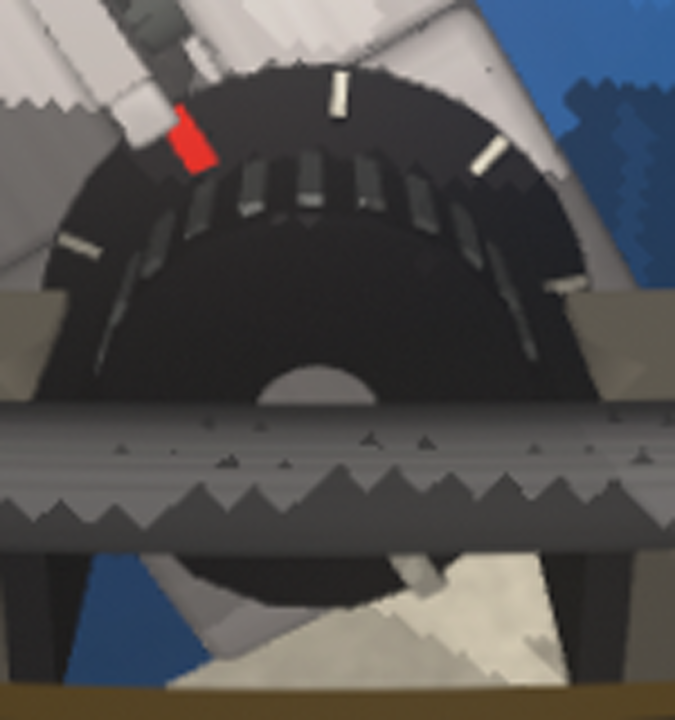

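```bash
python3 ang2.py 4.5 250 210 428 590 0 195 140 1 338 95 2 490 155 3 562 285 9 80 245
```

```text
r 0.0235 ctr [ 0.5029 -0.1015] lockyaw -10.3 rms 0.00153 tip r 0.0233 dial 184.4 n= 5.12
r 0.025 ctr [ 0.5022 -0.1008] lockyaw -10.3 rms 0.0008 tip r 0.0225 dial 183.2 n= 5.09
```

apply_moves(commands=[{"grip": 0.7, "slide": [0, 0, 0], "roll": -3}, {"grip": 0.7, "slide": [0, 0, 0], "roll": -3}, {"grip": 0.2, "slide": [0, 0, 0], "roll": -3}, {"grip": 0.0, "slide": [0, 0, 0], "roll": -3}, {"grip": 0.0, "slide": [0, 0, 0], "roll": -3}])

```text
time_s: 11.88
tcp_pos: [0.5015, -0.0974, 0.1192]
eef_rot: [180.0, 0.0, -38.5]
contact_force: [0.5, 0.4, -0.1]
gripper_width: 0.066
```

apply_moves(commands=[{"grip": 0.0, "slide": [0, 0, 0], "roll": 0}, {"grip": 0.0, "slide": [0, 0, -0.04], "roll": 8}, {"grip": 0.0, "slide": [0, 0, -0.09], "roll": 16}, {"grip": 0.0, "slide": [0, 0, -0.13], "roll": 24}, {"grip": 0.0, "slide": [0, 0, -0.13], "roll": 24}])

```text
time_s: 12.5
tcp_pos: [0.5036, -0.0974, 0.2529]
eef_rot: [-179.7, -0.1, -62.5]
contact_force: [0.1, 0.4, -0.5]
gripper_width: 0.0879
```

```bash
python3 mv.py;  python3 - <<'E'
from h import *
im,d=capture('wrist'); save(im,'w7z.png',(240,150,400,300),5)
np.set_printoptions(precision=4,suppress=True)
c=get_calibration('wrist');print([(round(b['score'],2),world(c,b['position'])) for b in boxes_of('shackle_knob','wrist')[:3]])
E
python3 mv.py
```

```text
t 12.5 tcp [ 0.5036 -0.0974  0.2529] rot [-1.7967e+02 -1.4000e-01 -6.2540e+01] F [ 0.1  0.4 -0.5] M [ 0.1  -0.02 -0.02] w 0.0879 j6 16.4
[(0.69, array([ 0.5488, -0.0609,  0.1116])), (0.66, array([ 0.3721, -0.0997,  0.0155]))]
t 12.6 tcp [ 0.5017 -0.0973  0.2494] rot [-1.7997e+02  2.0000e-02 -6.2440e+01] F [-0.3  0.1 -0.2] M [ 0.07 -0.03  0.  ] w 0.0876 j6 16.5
```

View pics/w7z.png

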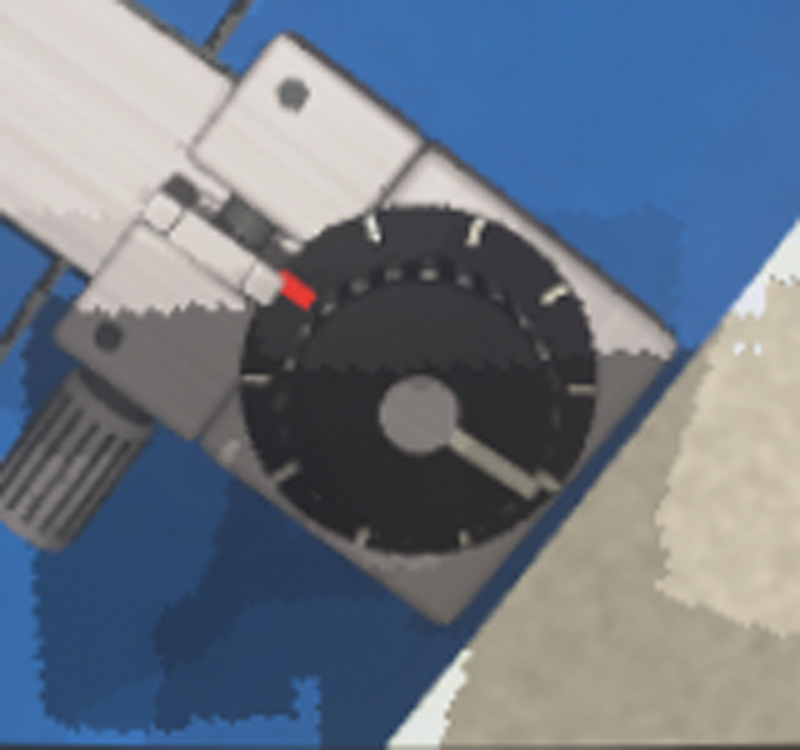

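The pointer lies over the long mark 5 at (545,485), and the knob is at (75,462).

```bash
python3 ang2.py 5 240 150 538 490 0 295 288 1 374 228 2 475 232 3 555 295 4 582 390 6 463 540 7 363 535 8 287 470 9 257 378; python3 - <<'E'
from h import *
c=get_calibration('wrist')
f=lambda u,v,z: fish_ray(c,240+u/5,150+v/5,z)[:2].round(4)
print('dial',f(420,413,.136),'knob outer end',f(30,530,.107),'inner',f(118,400,.107),'mid',f(75,462,.11))
a,b,cc,dd=f(286,33,.114),f(675,345,.114),f(448,620,.114),f(55,335,.114)
print(a,b,cc,dd); x=(a-b+dd-cc)/2; print(np.degrees(np.arctan2(x[1],x[0])),np.linalg.norm(x))
ctr=(a+b+cc+dd)/4; y=np.radians(-9); print('lock',ctr,'knob pred',ctr+.027*np.array([np.cos(y),np.sin(y)])+.05*np.array([-np.sin(y),np.cos(y)]))
E
python3 mv.py
```

```text
r 0.0235 ctr [ 0.4992 -0.1004] lockyaw -10.6 rms 0.00205 tip r 0.0219 dial 175.7 n= 4.88
r 0.025 ctr [ 0.4991 -0.1003] lockyaw -10.6 rms 0.00103 tip r 0.0217 dial 175.7 n= 4.88
dial [ 0.4991 -0.1003] knob outer end [ 0.5455 -0.0449] inner [ 0.5417 -0.0728] mid [ 0.5435 -0.0606]
[ 0.5439 -0.1406] [ 0.4649 -0.1251] [ 0.4756 -0.0662] [ 0.5555 -0.0798]
-10.377810436233986 0.08077131297682366
lock [ 0.509975 -0.102925] knob pred [ 0.54446431 -0.05776431]
t 12.6 tcp [ 0.5017 -0.0973  0.2494] rot [-1.7997e+02  2.0000e-02 -6.2440e+01] F [-0.3  0.1 -0.2] M [ 0.07 -0.03  0.  ] w 0.0876 j6 16.5
```

```bash
python3 mv.py .5472 -.0535 .095 -100
```

```text
t 12.6 tcp [ 0.5017 -0.0973  0.2494] rot [-1.7997e+02  2.0000e-02 -6.2440e+01] F [-0.3  0.1 -0.2] M [ 0.07 -0.03  0.  ] w 0.0876 j6 16.5
slide [np.float64(-0.0178), np.float64(-0.0606), np.float64(0.1544)] roll 37.56
```

apply_moves(commands=[{"grip": 0, "slide": [-0.009, -0.03, 0], "roll": 10}, {"grip": 0, "slide": [-0.0178, -0.0606, 0.01], "roll": 20}, {"grip": 0, "slide": [-0.0178, -0.0606, 0.05], "roll": 30}, {"grip": 0, "slide": [-0.0178, -0.0606, 0.09], "roll": 37.5}, {"grip": 0, "slide": [-0.0178, -0.0606, 0.11], "roll": 37.5}])

```text
time_s: 13.22
tcp_pos: [0.5451, -0.054, 0.1355]
eef_rot: [179.7, -0.1, -100.1]
contact_force: [0.1, 0.2, 0.8]
gripper_width: 0.0875
```

```bash
python3 mv.py .5472 -.0535 .095 -100; python3 - <<'E'
from h import *
im,d=capture('wrist'); save(im,'w8.png')
E
python3 mv.py .5472 -.0535 .095 -100
```

```text
t 13.225 tcp [ 0.5451 -0.054   0.1355] rot [ 1.7967e+02 -1.1000e-01 -1.0005e+02] F [0.1 0.2 0.8] M [ 0.06 -0.1   0.02] w 0.0875 j6 -24.8
slide [np.float64(-0.0008), np.float64(-0.002), np.float64(0.0405)] roll -0.05
t 13.275 tcp [ 0.5441 -0.054   0.1337] rot [ 1.7953e+02 -1.3000e-01 -1.0000e+02] F [-2.3  0.1 -4. ] M [ 0.14  0.18 -0.02] w 0.088 j6 -24.8
slide [np.float64(-0.001), np.float64(-0.003), np.float64(0.0387)] roll 0.0
```

View pics/w8.png

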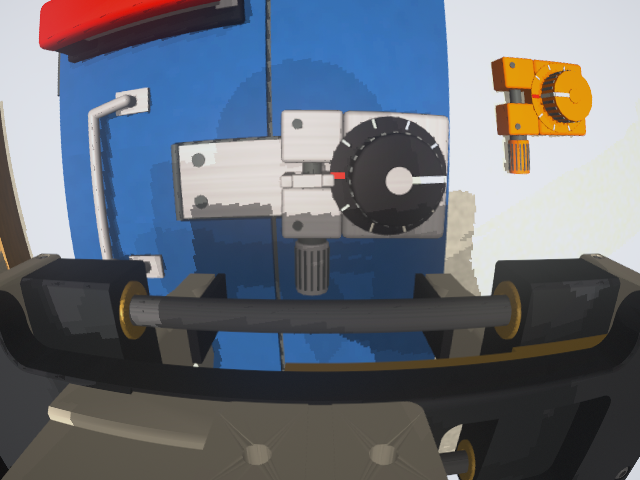

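The knob at (312,267) lies between the fingers (mid 320), so 2 mm to the left. The pointer is still at 5. Going down.

apply_moves(commands=[{"grip": 0, "slide": [0, -0.002, 0.02], "roll": 0}, {"grip": 0, "slide": [0, -0.002, 0.035], "roll": 0}, {"grip": 0.6, "slide": [0, -0.002, 0.0425], "roll": 0}, {"grip": 0.9, "slide": [0, -0.002, 0.0425], "roll": 0}, {"grip": 0.9, "slide": [0, -0.002, 0.0425], "roll": 0}], grip_force=20)

```text
time_s: 13.9
tcp_pos: [0.5498, -0.054, 0.0977]
eef_rot: [-180.0, 0.0, -100.0]
contact_force: [-0.8, -0.3, 0.1]
gripper_width: 0.0633
```

apply_moves(commands=[{"grip": 0.95, "slide": [0, 0, 0], "roll": 0}, {"grip": 0.95, "slide": [0, 0, 0], "roll": 0}, {"grip": 0.95, "slide": [0, 0, 0], "roll": 0}, {"grip": 0.95, "slide": [0, 0, 0], "roll": 0}, {"grip": 0.95, "slide": [0, 0, 0], "roll": 0}])

```text
time_s: 14.52
tcp_pos: [0.5494, -0.0541, 0.0971]
eef_rot: [180.0, -0.0, -100.0]
contact_force: [-0.2, 1.0, -0.2]
gripper_width: 0.0175
```

```bash
python3 mv.py .5472 -.0535 .095 -100
```

```text
t 14.525 tcp [ 0.5494 -0.0541  0.0971] rot [180.    -0.   -99.99] F [-0.2  1.  -0.2] M [ 0.12 -0.02 -0.05] w 0.0175 j6 -24.7
slide [np.float64(-0.0002), np.float64(0.0023), np.float64(0.0021)] roll 0.01
```

apply_moves(commands=[{"grip": 0.95, "slide": [-0.005, 0, 0], "roll": 0}, {"grip": 0.95, "slide": [-0.01, 0, 0], "roll": 0}, {"grip": 0.95, "slide": [-0.015, 0, 0], "roll": 0}, {"grip": 0.95, "slide": [-0.02, 0, 0], "roll": 0}, {"grip": 0.95, "slide": [-0.023, 0, 0], "roll": 0}])

```text
time_s: 15.15
tcp_pos: [0.5534, -0.031, 0.097]
eef_rot: [180.0, -0.0, -100.0]
contact_force: [-1.1, -2.8, 0.8]
gripper_width: 0.0176
```

```bash
python3 mv.py; python3 - <<'E'
from h import *
im,d=capture('wrist'); save(im,'w9.png')
E
python3 mv.py
```

```text
t 15.15 tcp [ 0.5534 -0.031   0.097 ] rot [179.99  -0.   -99.97] F [-1.1 -2.8  0.8] M [-0.66  0.19  0.01] w 0.0176 j6 -27.0
t 15.2 tcp [ 0.5535 -0.0308  0.0971] rot [ 1.800e+02  1.000e-02 -9.997e+01] F [-0.8  0.6  0.4] M [ 0.16  0.32 -0.03] w 0.0172 j6 -27.0
```

View pics/w9.png

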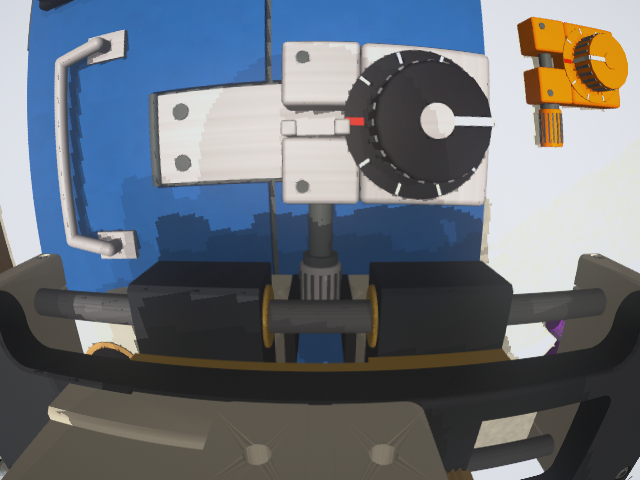

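The shackle bar is showing between case (y≈203) and knob (y≈260). The pull force is only about 3 N, so the shackle is open and moving. I'll pull on to the stop.

apply_moves(commands=[{"grip": 0.95, "slide": [-0.001, 0, 0], "roll": 0}, {"grip": 0.95, "slide": [-0.002, 0, 0], "roll": 0}, {"grip": 0.95, "slide": [-0.003, 0, 0], "roll": 0}, {"grip": 0.95, "slide": [-0.003, 0, 0], "roll": 0}])

```text
time_s: 15.7
tcp_pos: [0.5538, -0.0286, 0.097]
eef_rot: [180.0, -0.0, -100.0]
contact_force: [-1.4, -3.1, 1.6]
gripper_width: 0.0173
```

```bash
python3 mv.py; python3 - <<'E'
from h import *
im,d=capture('wrist'); save(im,'w10.png',(180,20,500,340),2)
E
python3 mv.py
```

```text
t 15.7 tcp [ 0.5538 -0.0286  0.097 ] rot [ 1.7999e+02 -1.0000e-02 -9.9990e+01] F [-1.4 -3.1  1.6] M [-0.95  0.3   0.06] w 0.0173 j6 -27.3
t 15.75 tcp [ 0.5538 -0.0285  0.097 ] rot [179.99  -0.   -99.99] F [-2.  -3.1  0.6] M [-1.    0.34  0.03] w 0.0173 j6 -27.3
```

View pics/w10.png

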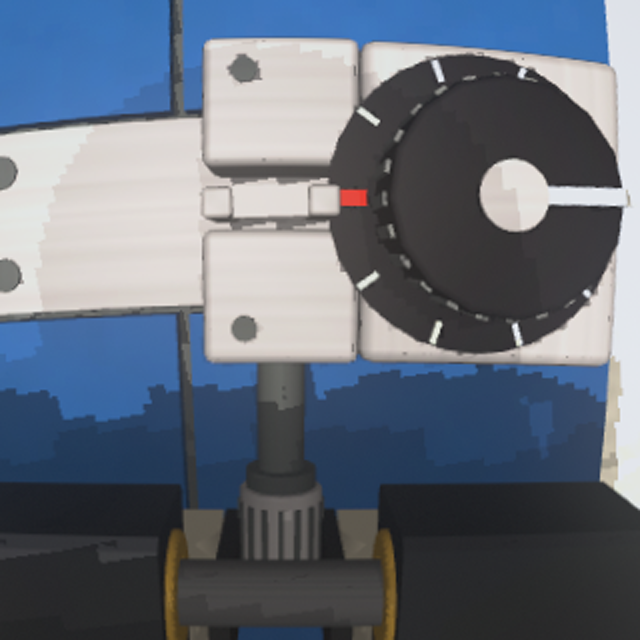

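```bash
python3 - <<'E'
from h import *
c=get_calibration('wrist')
f=lambda u,v,z: fish_ray(c,180+u/2,20+v/2,z)[:2]
a=f(280,38,.114);b=f(280,362,.114)
print('case w',np.linalg.norm(a-b))
for v in (463,487): print(np.linalg.norm(f(280,v,.108)-b))
E
```

```text
case w 0.06345858489720299
0.02214474949385554
0.027413008365170084
```

apply_moves(commands=[{"grip": 0.95, "slide": [-0.001, 0, 0], "roll": 0}, {"grip": 0.95, "slide": [-0.002, 0, 0], "roll": 0}, {"grip": 0.95, "slide": [-0.002, 0, 0], "roll": 0}])

```text
time_s: 16.12
tcp_pos: [0.5543, -0.0263, 0.0971]
eef_rot: [-180.0, 0.0, -100.0]
contact_force: [-0.6, -2.4, 0.7]
gripper_width: 0.0177
```

```bash
python3 mv.py; python3 - <<'E'
from h import *
im,d=capture('wrist'); save(im,'w11.png',(180,20,500,340),2)
E
python3 mv.py
```

```text
t 16.125 tcp [ 0.5543 -0.0263  0.0971] rot [-1.7999e+02  1.0000e-02 -9.9980e+01] F [-0.6 -2.4  0.7] M [-0.77  0.19  0.04] w 0.0177 j6 -27.5
t 16.175 tcp [ 0.5544 -0.0263  0.0971] rot [-1.7999e+02  1.0000e-02 -9.9980e+01] F [-0.9 -1.9  0.9] M [-0.73  0.2   0.11] w 0.0175 j6 -27.5
```

View pics/w11.png

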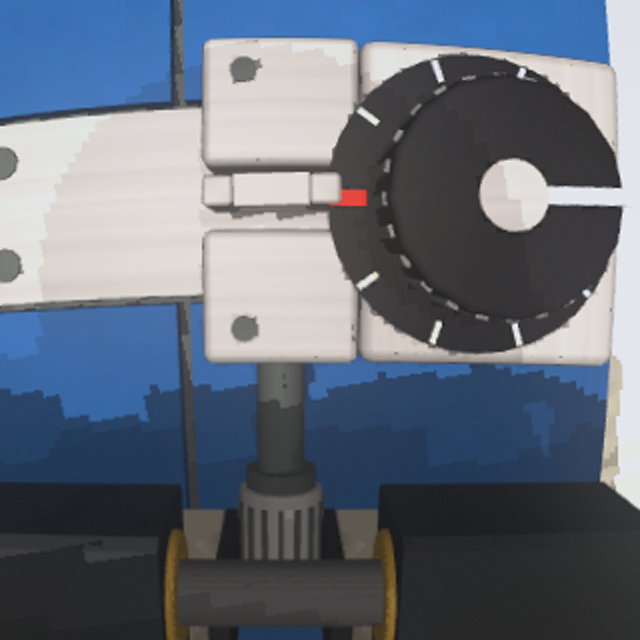

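The lock now drags along while the bar length stays unchanged (27.4 mm measured against 28 expected), so the shackle is at its stop. I'll release, rise and turn for the case grip.

apply_moves(commands=[{"grip": 0.5, "slide": [0, 0, 0], "roll": 0}, {"grip": 0.2, "slide": [0, 0, 0], "roll": 0}, {"grip": 0, "slide": [0, 0, 0], "roll": 0}, {"grip": 0, "slide": [0, 0, -0.02], "roll": 0}, {"grip": 0, "slide": [0, 0, -0.06], "roll": 0}])

```text
time_s: 16.8
tcp_pos: [0.5531, -0.0266, 0.1562]
eef_rot: [179.8, -0.1, -100.0]
contact_force: [1.2, 0.4, -0.1]
gripper_width: 0.0615
```

apply_moves(commands=[{"grip": 0, "slide": [0.015, 0.01, -0.03], "roll": -10}, {"grip": 0, "slide": [0.03, 0.02, -0.06], "roll": -20}, {"grip": 0, "slide": [0.045, 0.03, -0.09], "roll": -30}, {"grip": 0, "slide": [0.06, 0.04, -0.09], "roll": -40}, {"grip": 0, "slide": [0.06, 0.04, -0.09], "roll": -50}])

```text
time_s: 17.42
tcp_pos: [0.5039, -0.0792, 0.2478]
eef_rot: [-179.9, -0.0, -49.7]
contact_force: [0.5, -0.4, -0.1]
gripper_width: 0.0877
```

apply_moves(commands=[{"grip": 0, "slide": [0, 0, 0], "roll": -10}, {"grip": 0, "slide": [0, 0, 0], "roll": -20}, {"grip": 0, "slide": [0, 0, 0], "roll": -30}, {"grip": 0, "slide": [0, 0, 0], "roll": -40}, {"grip": 0, "slide": [0, 0, 0], "roll": -40}])

```text
time_s: 18.05
tcp_pos: [0.5045, -0.0785, 0.2471]
eef_rot: [-180.0, -0.0, -10.1]
contact_force: [0.4, 0.2, 0.4]
gripper_width: 0.0874
```

```bash
python3 mv.py; python3 - <<'E'
from h import *
im,d=capture('wrist'); save(im,'w12z.png',(240,130,400,290),4.5)
E
python3 mv.py .502 -.095 .25 -10
```

```text
t 18.05 tcp [ 0.5045 -0.0785  0.2471] rot [-1.7999e+02 -1.0000e-02 -1.0050e+01] F [0.4 0.2 0.4] M [-0.05 -0.01  0.  ] w 0.0874 j6 66.7
t 18.1 tcp [ 0.5045 -0.0786  0.2471] rot [-1.7999e+02 -1.0000e-02 -1.0210e+01] F [-0.6  0.2 -0.6] M [-0.06  0.   -0.03] w 0.0878 j6 66.6
slide [np.float64(0.0005), np.float64(0.0166), np.float64(-0.0029)] roll -0.21
```

View pics/w12z.png

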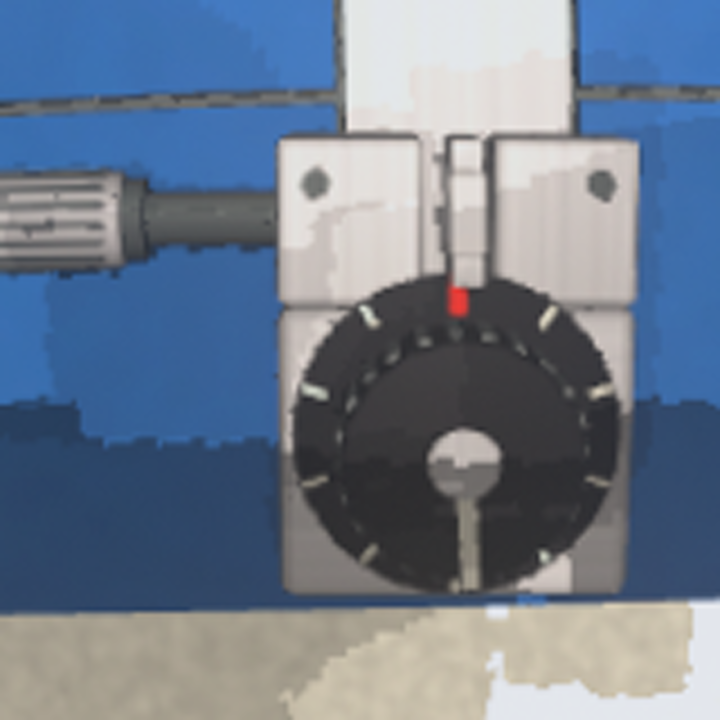

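The shackle is drawn: the bar runs from the case at (278,217) to the knob at (145,217). The dial centre is at (465,465), and the case is aligned with the jaws.

```bash
python3 - <<'E'
from h import *
c=get_calibration('wrist')
f=lambda u,v,z: fish_ray(c,240+u/4.5,130+v/4.5,z)[:2].round(4)
print('dial',f(465,465,.136), 'sides at grip', f(282,455,.114),f(630,455,.114),'mid',(f(282,455,.114)+f(630,455,.114))/2)
a,b,cc,dd=f(278,137,.114),f(638,137,.114),f(624,592,.114),f(284,592,.114)
x=(a-dd+b-cc)/2; print('yaw',np.degrees(np.arctan2(x[1],x[0])))
print('bar', np.linalg.norm(f(278,217,.105)-f(125,217,.105)),np.linalg.norm(f(278,217,.105)-f(145,217,.105)))
E
python3 mv.py .5025 -.0925 .094 -9.5
```

```text
dial [ 0.5022 -0.0967] sides at grip [ 0.5044 -0.065 ] [ 0.4932 -0.1271] mid [ 0.4988  -0.09605]
yaw -10.045912121442056
bar 0.02779082582436153 0.02412343259156954
t 18.1 tcp [ 0.5045 -0.0786  0.2471] rot [-1.7999e+02 -1.0000e-02 -1.0210e+01] F [-0.6  0.2 -0.6] M [-0.06  0.   -0.03] w 0.0878 j6 66.6
slide [np.float64(0.0005), np.float64(0.0141), np.float64(0.1531)] roll -0.71
```

apply_moves(commands=[{"grip": 0, "slide": [0, 0.017, 0.03], "roll": 0}, {"grip": 0, "slide": [0, 0.017, 0.08], "roll": 0}, {"grip": 0, "slide": [0, 0.017, 0.115], "roll": 0}, {"grip": 0, "slide": [0, 0.017, 0.14], "roll": 0}, {"grip": 0, "slide": [0, 0.017, 0.1525], "roll": 0}])

```text
time_s: 18.73
tcp_pos: [0.5009, -0.0955, 0.0933]
eef_rot: [180.0, 0.1, -10.2]
contact_force: [0.3, -0.4, -0.5]
gripper_width: 0.0877
```

```bash
python3 mv.py .502 -.0955 .094 -10; python3 - <<'E'
from h import *
im,d=capture('wrist'); save(im,'w13.png')
E
```

```text
t 18.725 tcp [ 0.5009 -0.0955  0.0933] rot [ 1.7997e+02  1.0000e-01 -1.0170e+01] F [ 0.3 -0.4 -0.5] M [-0.1  -0.01  0.03] w 0.0877 j6 68.5
slide [np.float64(0.0011), np.float64(-0.0002), np.float64(-0.0007)] roll -0.17
```

View pics/w13.png

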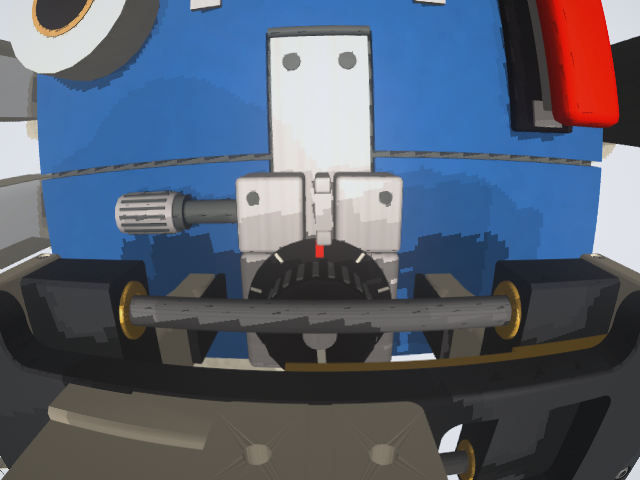

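The case (240 to 400 px) is centred between the fingers (220 and 420). Closing with 40 N.

apply_moves(commands=[{"grip": 0.5, "slide": [0, 0, 0], "roll": 0}, {"grip": 0.5, "slide": [0, 0, 0], "roll": 0}, {"grip": 0.5, "slide": [0, 0, 0], "roll": 0}, {"grip": 0.5, "slide": [0, 0, 0], "roll": 0}, {"grip": 0.5, "slide": [0, 0, 0], "roll": 0}], grip_force=40)

```text
time_s: 19.4
tcp_pos: [0.5021, -0.0953, 0.0955]
eef_rot: [-180.0, -0.1, -10.0]
contact_force: [-1.3, -0.1, 6.4]
gripper_width: 0.0638
```

```bash
python3 mv.py
```

```text
t 19.4 tcp [ 0.5021 -0.0953  0.0955] rot [-1.7998e+02 -9.0000e-02 -9.9800e+00] F [-1.3 -0.1  6.4] M [ 0.21  0.51 -0.07] w 0.0638 j6 68.7
```

apply_moves(commands=[{"grip": 0.5, "slide": [0, 0, -0.005], "roll": 0}, {"grip": 0.5, "slide": [0, 0, -0.01], "roll": 0}, {"grip": 0.5, "slide": [0, 0, -0.016], "roll": 0}, {"grip": 0.5, "slide": [0, 0, -0.022], "roll": 0}, {"grip": 0.5, "slide": [0, 0, -0.03], "roll": 0}])

```text
time_s: 20.02
tcp_pos: [0.5013, -0.0954, 0.1249]
eef_rot: [180.0, 0.0, -10.0]
contact_force: [0.2, 0.4, -5.2]
gripper_width: 0.0639
```

```bash
python3 mv.py; python3 - <<'E'
from h import *
im,d=capture('scene'); save(im,'s14.png',(215,170,405,310),4.2)
E
```

```text
t 20.025 tcp [ 0.5013 -0.0954  0.1249] rot [ 1.7999e+02  2.0000e-02 -9.9900e+00] F [ 0.2  0.4 -5.2] M [-0.09  0.07 -0.07] w 0.0639 j6 68.7
```

View pics/s14.png

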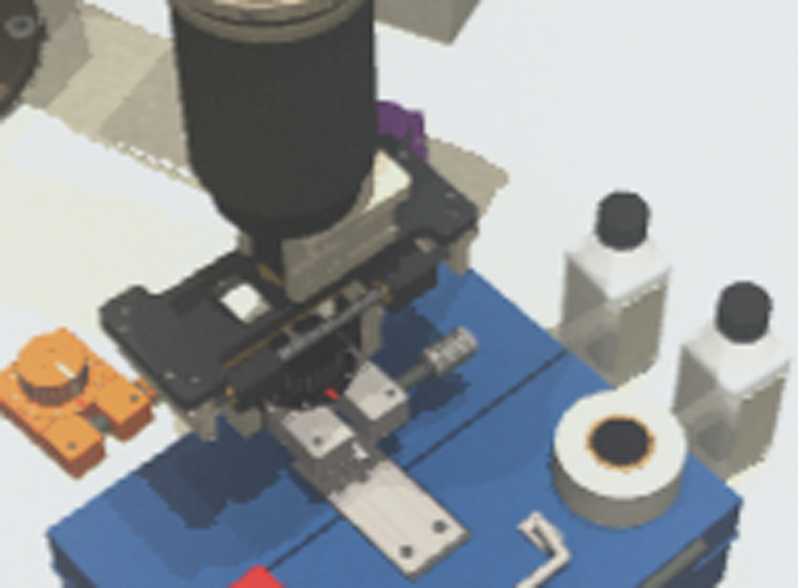

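The lock is in the jaws with the shackle knob drawn at (455,345). The load reads 5.2 N, about its weight. Lifting on.

apply_moves(commands=[{"grip": 0.5, "slide": [0, 0, -0.015], "roll": 0}, {"grip": 0.5, "slide": [0, 0, -0.035], "roll": 0}, {"grip": 0.5, "slide": [0, 0, -0.055], "roll": 0}, {"grip": 0.5, "slide": [0, 0, -0.075], "roll": 0}, {"grip": 0.5, "slide": [0, 0, -0.083], "roll": 0}])

```text
time_s: 20.7
tcp_pos: [0.5021, -0.0953, 0.2094]
eef_rot: [-180.0, -0.1, -10.0]
contact_force: [-0.6, -0.2, -4.6]
gripper_width: 0.0637
```

apply_moves(commands=[{"grip": 0.5, "slide": [0, 0, 0], "roll": 0}, {"grip": 0.5, "slide": [0, 0, 0], "roll": 0}, {"grip": 0.5, "slide": [0, 0, 0], "roll": 0}, {"grip": 0.5, "slide": [0, 0, 0], "roll": 0}, {"grip": 0.5, "slide": [0, 0, 0], "roll": 0}])

```text
time_s: 21.32
tcp_pos: [0.5014, -0.0954, 0.2073]
eef_rot: [180.0, 0.0, -10.0]
contact_force: [-0.6, 0.4, -4.8]
gripper_width: 0.064
```

```bash
python3 mv.py; python3 - <<'E'
from h import *
np.set_printoptions(precision=4,suppress=True)
im,d=capture('scene'); save(im,'s15.png',(215,170,405,310),4.2); c=get_calibration('scene')
print([(b['score'],world(c,b['position'])) for b in boxes_of('lock','scene')])
im,d=capture('wrist'); save(im,'w15.png')
E
python3 mv.py
```

```text
t 21.325 tcp [ 0.5014 -0.0954  0.2073] rot [ 1.7999e+02  3.0000e-02 -9.9900e+00] F [-0.6  0.4 -4.8] M [-0.03  0.05  0.  ] w 0.064 j6 68.7
[(0.86, array([ 0.3473, -0.1362,  0.0247])), (0.71, array([ 0.5362, -0.0941,  0.2253])), (0.21, array([ 0.6244, -0.2275,  0.1317]))]
t 21.475 tcp [ 0.5015 -0.0954  0.2075] rot [180.     0.    -9.98] F [ 0.  -0.2 -3.7] M [-0.1   0.06  0.  ] w 0.0637 j6 68.7
```

View pics/s15.png

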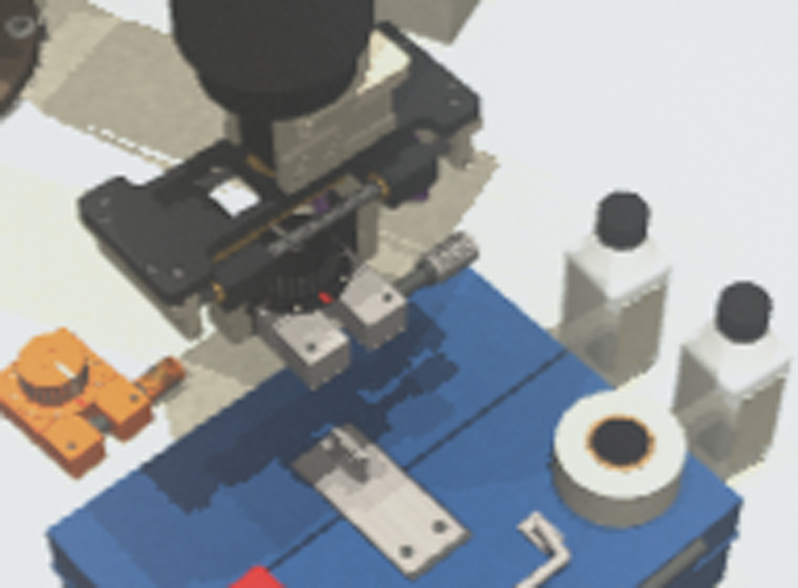

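View pics/w15.png

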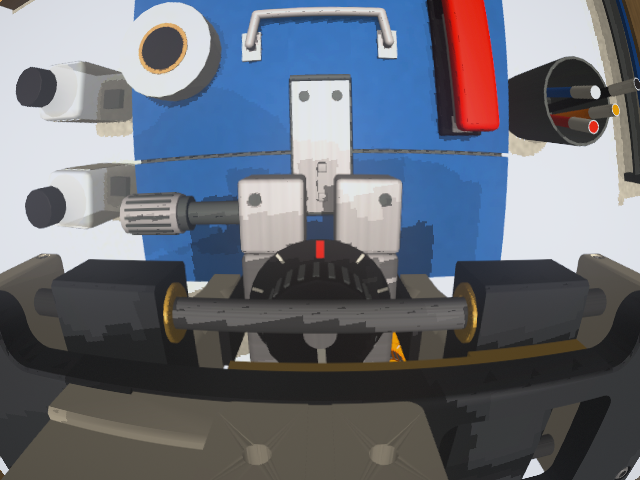

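The lock hangs level in the jaws, its underside at about 0.20 m (11 cm above the box). The staple stands free at (350,455) in the scene picture, and the shackle is drawn. Handing in.

```bash
python3 -c "
from plant import close_job
print(close_job())"
```

```text
the job is handed in; nothing more can be done
None
```

The lock is open and off the hasp. I handed the job in at about 21.5 s of the 72 s allowed, with the arm holding the lock still above the box.

- **Dial:** I turned it clockwise to 7, released it to check, then turned it back to 5. With the fingers off, the wrist camera read about 6.92 and 4.88, and both pictures showed the pointer on the right mark.
- **Shackle:** I pulled it by the knob to its stop. The bar from case to knob measured about 27.5 mm, against 28 mm expected when fully drawn. It no longer lengthened when I pulled further; the lock just dragged along.
- **Lift:** I gripped the case at about 64 mm opening with 40 N and lifted it straight up about 11 cm. The last checks showed:
  - the tool upright, with the underside at about 0.20 m;
  - the load at 4 to 5 N, which is about the lock's own weight;
  - the shackle still drawn and the staple free.
- **Other objects:** everything visible in the last pictures (bottles, label roll, stapler, pen pot) looked unmoved. I did not measure their positions again.

**Disagreements:** position readings from the wrist camera differed from the grip positions by up to about 3 mm. The lock also twisted about 2 to 3° within its play while the dial was turned.

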